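# Set out the tweezers and pills on the bunk's swing-arm stand

### The job

Pull up the black spring plunger on the bedside stand, swing its arm clockwise (seen from above) to the next hole and let the pin snap fully home. Then lay the blue tweezer case flat on the sloping rest, lengthwise, centred and against both stop tabs, and stand the orange pill bottle upright on the little level ledge at the arm's end. Set the case down gently, and leave the other things on the crate where they are.

Things in the scene. Friction and masses are not known exactly. Their poses are not given: they have to be found in the camera images.
- stand: Fixed bedside stand: steel base 170 mm across, 12 mm high, column 26 mm thick; 92 to 100 mm up, an index plate with three 10 mm holes, 85 mm from the column's axis. Origin: centre of the base's underside, on the pivot axis. z up; x points from the pivot along the arm in its first (parked) hole; seen from above holes 2 and 3 lie 30 and 60 degrees clockwise of that.
- swing (a joint): Angle of the aluminium swing arm, rad: 0 in hole 1, where it starts; grows clockwise from above; 0.524 in hole 2 (next), 1.047 in hole 3. Bar 30 mm wide, top 111 mm above the crate. Measured from the pivot: plunger at 85 mm, sloping rest 125 to 285, level ledge 295 to 355, the end. Turns easily (under 0.1 N m) with the pin out; in a hole it has 0.012 rad of play either way.
- plunger (a joint): Lift of the spring plunger, m: 0 with the pin fully home in a hole, about 0.0075 with its round nose on the plate between holes, 0.013 at the top stop. The spring pulls it down with about 5 N at 0 and 7 N at 0.01. When released within about 0.03 rad of a hole it snaps in by itself.
- knob (a point): Middle of the plunger's black knob: a round upright knob 30 mm across and 28 mm high (this point is 14 mm below its top), 148 mm above the crate when the pin is home. Below it a 20 mm thick brass sleeve stands on the arm. The knob rides with the arm; pull it straight up.
- rest (a point): Sloping yellow rest on the arm, a 160 x 60 x 4 mm plate. Origin: on its upper face, 205 mm from the pivot, 137 mm above the crate. x along the arm outward, y up the slope (plate: -28 to +32 mm), z the normal, 32 degrees off vertical, towards the robot in hole 2. Stop tabs 14 mm wide at x = +-68 mm rise 14 mm, inner faces at y = -28 (case centre at y = 0 when touching); open between them.
- ledge (a point): Centre of the upper face of the level yellow ledge at the arm's end: a plate 60 mm square with no rim, 325 mm from the pivot, upper face 115 mm above the crate.
- case: Tweezer set in a hard case: navy blue box 150 mm (x) by 56 mm (y) by 30 mm (z) with steel latches, about 160 g. Origin: centre of its underside; z is up. Starts flat on the crate. Either way round is fine.
- pills: Orange pill bottle with a white twist cap, 44 mm across and 90 mm high (cap: top 20 mm), about 70 g. Origin: centre of its underside; z is up. Starts standing on the crate.
- cup: White ceramic cup, 72 mm across the rim, 60 mm high; origin at the centre of its underside. Stands close beside a long side of the case. Leave it.
- tin: Round flat tin with a red lid, 68 mm across, 34 mm high; origin at the centre of its underside. Leave it.
- flask: Green flask with a steel cap, 64 mm across, 141 mm high; origin at the centre of its underside. Leave it.
- antiseptic: White antiseptic bottle with a blue cap, 52 mm across, 123 mm high; origin at the centre of its underside. Leave it.
- tray: Steel tray 90 by 160 mm, 28 mm high, at the back; origin at the centre of its underside. Leave it.
- radio: Bedside radio 60 by 170 mm, 112 mm high, on the left; origin at the centre of its underside. Leave it.
- aidbox: Fixed white plastic first aid box, 110 mm deep (x), 260 mm wide (y), 200 mm high plus a 28 mm carrying handle, on the right. Its front (-x side) has a 12 mm thick swing door left 10 to 35 degrees open, hinged on the box's +y edge (the one nearer the stand). Origin: centre of its underside. Leave it.
Things that resemble listed ones, but are neither listed nor needed, are in the scene too. Leave any purple or yellow look-alike of the pills alone.

How it is judged (in metres and radians):
On the way, in this order (a step that is already met when the one before it is completed fails the run):
1. the arm stands in the second hole with the plunger's pin fully home (value of joint swing between 0.49 and 0.557 rad and value of joint plunger below 0.002 m), for 0.2 s.
2. after that, the case lies flat on the sloping rest, lengthwise, against the tabs (z of case in the frame of rest between -0.004 and 0.004 m and y of case in the frame of rest between -0.006 and 0.007 m and x of case in the frame of rest between -0.015 and 0.015 m and angle between the z axis of case and the z axis of rest, either way round below 0.09 rad and angle between the x axis of case and the x axis of rest, either way round below 0.09 rad), for 0.2 s.
At the end, for the whole second after the job is handed in: Arm in the second hole (within 0.033 rad), plunger lift under 2 mm; case released and still on the rest, within 15 mm of its middle, at most 7 mm short of the tabs, flat and in line within 0.09 rad; bottle upright, released and still, within 13 mm of the ledge's centre (all of step 1 and all of step 2 and angle between pills's own z axis and vertical below 0.08 rad and distance between pills and ledge below 0.013 m and linear speed of each of case, pills below 0.01 m/s); the robot touches nothing.
It fails at once if the case is set down hard: over 70 N between it and the swing arm's rest (contact force between case and swing above 70 N).
It fails at once if the cup, tin, flask, antiseptic, tray or radio is shifted by more than 25 mm (distance of any of cup, tin, flask, antiseptic, tray, radio from where it was at the start of the episode above 0.025 m).
It fails at once if the cup, flask or antiseptic is tipped over (angle between any of cup, flask, antiseptic's own z axis and vertical above 0.5 rad).
It also fails if it takes over 66 s, if anything falls off the work surface, if the arm or the gripper's body presses on something with over 40 N, if the wrist force passes 120 N, or if a joint passes its speed limit or range.

### The arm

A 6-joint arm with a two-finger parallel gripper is mounted at the origin on the work surface. World frame = base frame: x ahead of the robot, y to its left, z up, the work surface at z = 0. Lengths are in mm, angles in rad, forces in N, time in s.
With the tool pointing down it reaches from about 350 to 875 mm from the base axis. Payload 4.2 kg.
Tool frame: the origin (TCP) lies between the finger pads; the fingertips stand 17 mm ahead of it and the grasp point (between the pads) lies 2 mm behind it (nose_length is the distance from the TCP to the fingertips, in mm); z points along the fingers, y is the direction in which the jaws open and shut (so a half turn about z gives the same grasp; the last joint's range is limited). The gripper opens to 85 mm and grips with 20 to 120 N. Pads are 22 mm wide; open, the fingers measure 114 mm over their backs; the gripper's body (76 mm by 85 mm) begins 54 mm behind the grasp point. The pads swing forward as they close: fully open they stand 13 mm farther back than shut.
Start: joints at [-0.982, 0.385, 0.008, 0, -1.194, -0.259], TCP at [202.424, -591.29, 248.312] pointing down, gripper open.
Joint ranges: [-3.14, 3.14], [-1.21, 2.06], [-1.07, 1.41], [-3.16, 2.05], [-2.99, -0.16], [-3.1, 3.1]. Speed limits (rad/s): [2.79, 2.79, 3.14, 3.14, 3.14, 3.14].

### API

Orientations are given as a unit quaternion [x, y, z, w].
In Python, from bench import * gives the robot as it stands.
- The arm moves only by the tool jog_arm, never from a script. Its argument "increments" is a list of rows, each a list of 4 numbers: the shift along the tool's x, y, z in m, then the turn about the tool's z in degrees. A call has 1 to 10 rows; each row is the pose to reach, as a shift and turn from the pose measured when the call began, along the tool's axes at that moment; what a row does not reach only later rows make up. A row lasts 1/8 s, in which the tool goes at most 62.5 mm and 10.7 degrees, less where a joint would pass 70% of its speed; a pose out of reach is approached as far as the arm can. A call with a gripper value outside its range is refused whole. "hand" is the gripper's target within -1 to 1 (fully open at 1, half-way at 0, shut at -1), set as the call begins (left out, the last holds). The fingers move at their own pace and stop on an object; the grip force is fixed at half the most. Time passes only in rows, so rows that repeat a pose let the fingers close. It gives the time, the measured TCP pose, the force and the opening at its end, in the units of the state.
- read_state(): the state, without advancing time (a new reading comes with each control period).
- get_image(name): name is "side" or "top"; returns the picture (384x512x3 uint8, red, green, blue); there is no depth.
- calibration(name): a dict with "fx", "fy", "cx", "cy" (pixels), "D" ([k1, k2, p1, p2, k3] as OpenCV has them; the pictures are not rectified), "position" and "rotation" of the camera in the world. Camera axes: x right, y up, looking along -z (the intrinsics and any distortion apply to the point x, -y, -z); pixel columns grow to the right and rows downward; lengths in mm; the calibration is good to about 2 mm. A picture is of the moment at which its call begins. calibration takes no time and is no camera call.
- job_done(): hands the job in, once; it reports no verdict.
The state is a dict: "clock": time; "joints": joint angles; "joint_vel": joint speeds; "joint_efforts": joint torques, N m; "position": TCP position; "ee_rot": TCP orientation; "contact_force": force on the tool from outside, world axes, zero at the start; "wrist_torque": the same for the moment, N m; "gripper_width": finger opening in mm.
Only numpy, scipy, OpenCV 4.12 (cv2) and the standard library are available. Lean on these libraries where they do the work, as an engineer would, in place of code of your own. Each camera call takes 0.05 s, during which the arm holds its last target.

## Working session

There is one attempt and no reset: what is moved stays moved. The work goes in short steps, Python scripts to look and compute and a tool call to move; the robot and the scene stay as the last step left them, time stands still between calls to the robot, and variables do not carry over. Pictures are saved under pics/ and viewed, and the job is handed in when it is done.

Besides the shell and the picture viewer there is one more tool, called after ">>>" as name(argument=value, ...), one argument or row to a line, values as JSON. jog_arm: Moves the arm, as the interface text tells. Its arguments: {"type":"object","properties":{"increments":{"type":"array"},"hand":{"type":"number"}},"required":["increments"]}

```bash
ls; mkdir -p pics
python3 - <<'E'
from bench import *
import cv2
s=read_state()
for k,v in s.items(): print(k,v)
for n in("side","top"):
    c=calibration(n); print(n,c)
    cv2.imwrite(f"pics/{n}0.png",get_image(n)[:,:,::-1])
E
```

```text
pics
clock 0.0
joints [-9.82400254e-01  3.85576896e-01  6.62031498e-03 -5.24483020e-04
 -1.19396180e+00 -2.58561428e-01]
joint_vel [-0.00110382  0.00145579  0.00025813 -0.00023961 -0.00034966  0.00076562]
joint_efforts [-1.34843420e-03 -3.92289627e+01  1.88401669e+01  4.18617994e+00
 -4.67177946e-03 -1.32713637e-05]
position [ 202.2586417  -590.79643347  247.2033057 ]
ee_rot [-1.64075232e-01  9.86447228e-01  1.06746035e-03 -2.13803982e-04]
contact_force [ 0.41097689 -0.1502036   0.34776117]
wrist_torque [ 0.02672943 -0.04138273 -0.00930894]
gripper_width 85.39754645354402
side {'fx': 385.74614110006695, 'fy': 385.74614110006695, 'cx': 255.43793425241486, 'cy': 194.92201193587772, 'D': array([0.04287572, 0.        , 0.        , 0.        , 0.        ]), 'position': array([-77.45725029, 962.38811939, 962.89617072]), 'rotation': array([-0.14027881,  0.43156985,  0.85293091, -0.25802747])}
top {'fx': 426.61793666178556, 'fy': 426.61793666178556, 'cx': 255.91193641411195, 'cy': 193.5961268864355, 'D': array([-0.16119772,  0.        ,  0.        ,  0.        ,  0.        ]), 'position': array([ 450.05968666,   12.38471694, 1400.07620377]), 'rotation': array([-0.03453614,  0.02896087,  0.70878528, -0.70398292])}
```

View pics/side0.png

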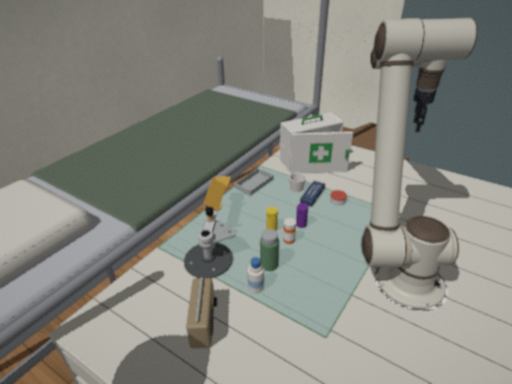

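View pics/top0.png

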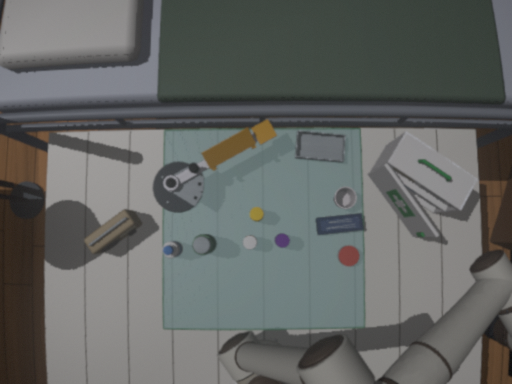

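```bash
cat > h.py <<'E'
from bench import *
import cv2, numpy as np
from scipy.spatial.transform import Rotation as R
def cam(n):
    c=calibration(n); K=np.array([[c["fx"],0,c["cx"]],[0,c["fy"],c["cy"]],[0,0,1.]])
    Rm=R.from_quat(c["rotation"]).as_matrix()@np.diag([1,-1,-1.])  # cv cam -> world
    return K,np.array(c["D"]),Rm,np.array(c["position"])
def proj(n,P):
    K,D,Rm,p=cam(n); P=np.atleast_2d(P).astype(float)
    return cv2.projectPoints((P-p)@Rm,np.zeros(3),np.zeros(3),K,D)[0].reshape(-1,2)
def ray(n,uv):
    K,D,Rm,p=cam(n)
    u=cv2.undistortPoints(np.array(uv,float).reshape(-1,1,2),K,D).reshape(-1,2)
    return p,np.c_[u,np.ones(len(u))]@Rm.T
def plane(n,uv,z):
    p,d=ray(n,uv); return p+d*((z-p[2])/d[:,2])[:,None]
def crop(n,x0,y0,x1,y1,f,name):
    im=get_image(n)[y0:y1,x0:x1,::-1]
    im=cv2.resize(im,None,fx=f,fy=f,interpolation=cv2.INTER_CUBIC)
    cv2.imwrite("pics/"+name+".png",im)
E
python3 - <<'E'
from h import *
print(proj("side",[202,-591,247]),proj("top",[202,-591,247]))
print("top pts")
for nm,uv,z in [("base",(179,187),12),("case",(340,224),30),("pills",(250,242),90),("yellow",(257,214),90),("purple",(282,240),90),("cup",(345,198),60),("tin",(349,256),34),("flask",(203,244),141),("anti",(171,249),123),("knob",(194,169),162),("ledge",(263,132),115)]:
    print(nm,plane("top",[uv],z).round(0))
i=cv2.imread("pics/top0.png");j=cv2.imread("pics/side0.png")
cv2.imwrite("pics/t1.png",cv2.resize(i[110:270,150:390],None,fx=3.3,fy=3.3,interpolation=cv2.INTER_CUBIC))
cv2.imwrite("pics/s1.png",cv2.resize(j[150:310,170:370],None,fx=3.7,fy=3.7,interpolation=cv2.INTER_CUBIC))
E
```

```text
[[415.96946593 126.47166457]] [[474.71629328 316.87470112]]
top pts
base [[599. 276.  12.]]
case [[ 473. -247.   30.]]
pills [[420.  41.  90.]]
yellow [[505.  19.  90.]]
purple [[425. -57.  90.]]
cup [[ 555. -260.   60.]]
tin [[ 370. -274.   34.]]
flask [[415. 179. 141.]]
anti [[400. 278. 123.]]
knob [[636. 204. 162.]]
ledge [[756.  -1. 115.]]
```

View pics/t1.png

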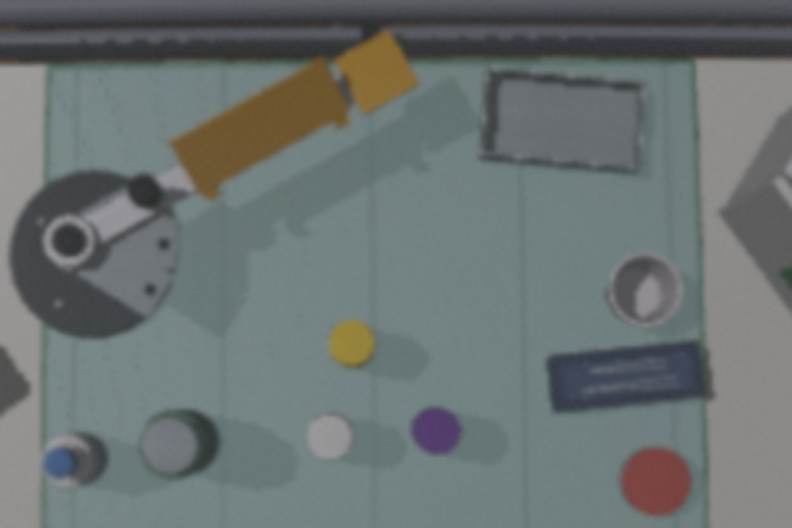

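View pics/s1.png

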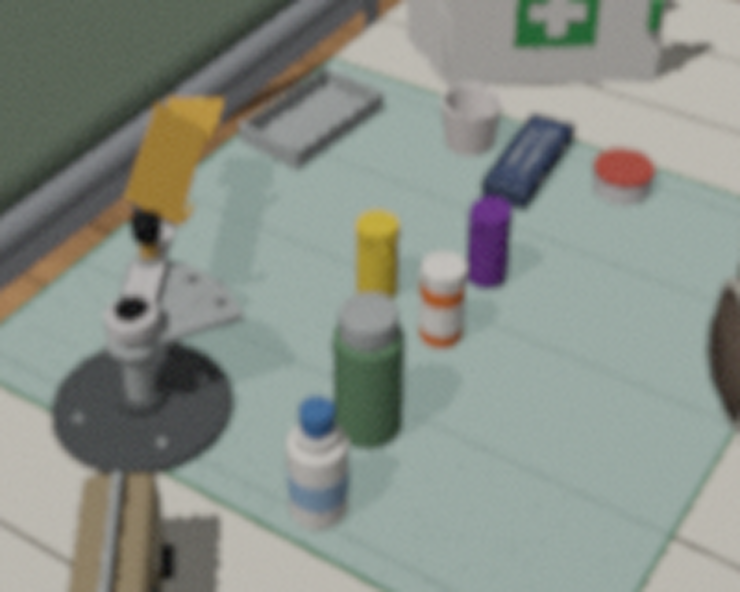

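Candidates for the pills are the white-capped bottle with the orange body at top (250,242) / side (289,230), the yellow one at (257,214), the purple one at (282,240), and the antiseptic at (171,249). The side crop shows an orange body with a white label and cap, so the first is the pills. The only blue case is at top (340,224). Next I measure.

```bash
cat >> h.py <<'E'
def tri(u1,u2):
    p,d=ray("side",[u1]);q,e=ray("top",[u2]);d=d[0];e=e[0]
    A=np.c_[d,-e];t=np.linalg.lstsq(A,q-p,rcond=None)[0]
    a=p+t[0]*d;b=q+t[1]*e
    return (a+b)/2,np.linalg.norm(a-b)
def blobs(im,lo,hi,roi,amin=20):
    hsv=cv2.cvtColor(im,cv2.COLOR_RGB2HSV);m=cv2.inRange(hsv,np.array(lo),np.array(hi))
    k=np.zeros_like(m);x0,y0,x1,y1=roi;k[y0:y1,x0:x1]=m[y0:y1,x0:x1]
    cs=cv2.findContours(k,cv2.RETR_EXTERNAL,cv2.CHAIN_APPROX_NONE)[0]
    return sorted([c for c in cs if cv2.contourArea(c)>amin],key=cv2.contourArea)[::-1]
E
python3 - <<'E'
from h import *
t=cv2.imread("pics/top0.png")[:,:,::-1].copy();s=cv2.imread("pics/side0.png")[:,:,::-1].copy()
def show(n,c,z):
    (cx,cy),wh,a=cv2.minAreaRect(c);box=cv2.boxPoints(((cx,cy),wh,a))
    print(n,"c",round(cx,1),round(cy,1),"wh",np.round(wh,1),plane("top",[(cx,cy)],z).round(1));return plane("top",box,z)
hs=cv2.cvtColor(t,cv2.COLOR_RGB2HSV)
for nm,uv in [("case",(330,220)),("cap",(250,242)),("ledge",(263,132)),("rest",(230,148)),("knob",(194,169)),("cloth",(300,270)),("base",(165,205)),("cup",(335,198)),("plate",(190,190))]: print(nm,hs[uv[1],uv[0]])
c=blobs(t,(100,70,30),(125,255,255),(305,205,375,245))[0]; b=show("case",c,30);print(b.round(0)[:,:2])
for i in range(4):
    e=b[(i+1)%4]-b[i];print(np.linalg.norm(e).round(1),np.degrees(np.arctan2(e[1],e[0])).round(1))
for c in blobs(t,(10,120,60),(24,255,255),(195,110,285,180)): 
    show("orange",c,115)
for c in blobs(t,(0,0,150),(179,60,255),(238,230,262,254)): show("cap",c,90)
for c in blobs(t,(0,0,0),(179,255,50),(180,155,208,180)): show("knob",c,162)
print("tri knob", tri((209.5,211),(194,168)))
print("tri head", tri((206,235),(170.5,182.5)))
E
python3 - <<'E'
import cv2
t=cv2.imread("pics/top0.png");s=cv2.imread("pics/side0.png")
cv2.imwrite("pics/t2.png",cv2.resize(t[120:215,145:285],None,fx=5.5,fy=5.5,interpolation=cv2.INTER_CUBIC))
cv2.imwrite("pics/s2.png",cv2.resize(s[165:280,170:270],None,fx=5,fy=5,interpolation=cv2.INTER_CUBIC))
E
```

```text
case [109  64  88]
cap [120   3 151]
ledge [ 19 158 136]
rest [ 19 145 109]
knob [100  14  53]
cloth [ 90  31 130]
base [98 14 72]
cup [150   4 114]
plate [103  15 122]
case c 329.4 223.9 wh [13.5 23.2] [[ 473.8 -213.    30. ]]
[[ 489. -173.]
 [ 501. -247.]
 [ 458. -254.]
 [ 447. -179.]]
75.4 -81.2
43.4 -171.6
75.2 98.7
43.2 8.6
orange c 229.2 148.7 wh [20.1 51.3] [[704.4 103.1 115. ]]
orange c 263.7 130.9 wh [18.3 18.3] [[759.3  -3.  115. ]]
cap c 249.0 242.0 wh [10. 10.] [[419.6  44.4  90. ]]
tri knob (array([640.66592965, 205.70228345, 149.26833098]), np.float64(0.29178807822634373))
tri head (array([599.53730288, 281.1340404 , 117.69920417]), np.float64(4.580059623666683))
```

View pics/t2.png

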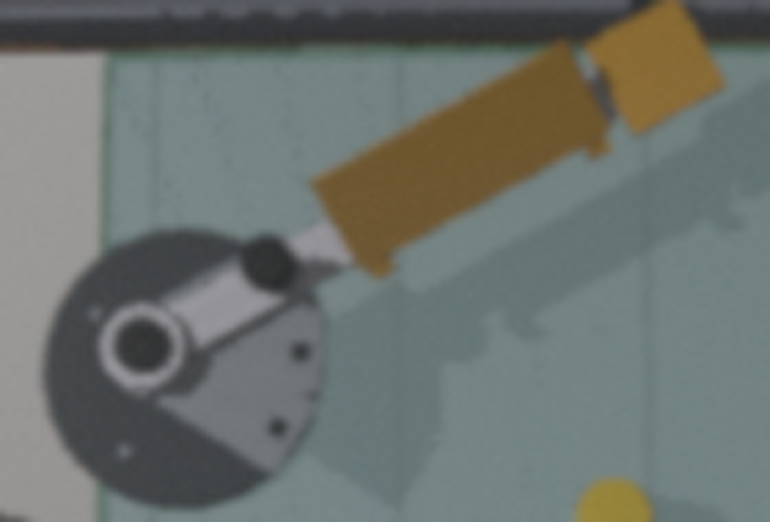

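View pics/s2.png

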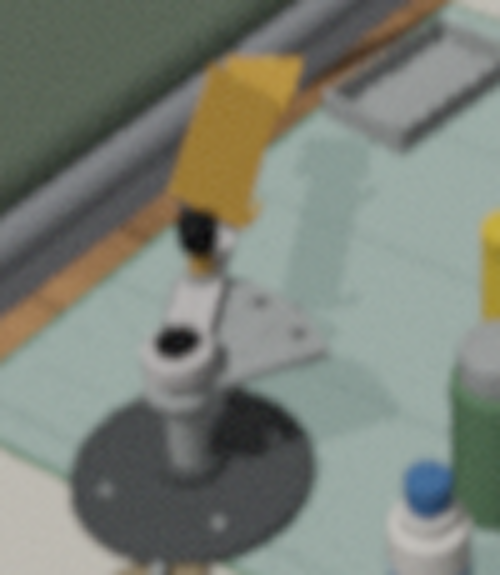

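Run:
```python
from h import *
t=cv2.imread("pics/top0.png")[:,:,::-1].copy()
P=plane("top",[(178.5,187.2)],12)[0]; print("base",P.round(1))
H=plane("top",[(199.9,183.8),(195.7,197.6)],100); print(H.round(1), [np.linalg.norm((h-P)[:2]).round(1) for h in H],[np.degrees(np.arctan2(*(h-P)[1::-1])).round(1) for h in H])
K=plane("top",[(145+268/5.5,120+263/5.5)],162)[0];print("knob",K.round(1),np.linalg.norm((K-P)[:2]).round(1),np.degrees(np.arctan2(*(K-P)[1::-1])).round(1))
L=np.array([759.3,-3]);print(np.linalg.norm(L-P[:2]),np.degrees(np.arctan2(*(L-P[:2])[::-1])))
for lo in [(103,40,30)]:
  hs=cv2.cvtColor(t,cv2.COLOR_RGB2HSV);m=cv2.inRange(hs,np.array(lo),np.array((130,255,140)))
  k=np.zeros_like(m);k[208:242,308:372]=m[208:242,308:372];k=cv2.morphologyEx(k,cv2.MORPH_CLOSE,np.ones((5,5)))
  c=max(cv2.findContours(k,cv2.RETR_EXTERNAL,cv2.CHAIN_APPROX_NONE)[0],key=cv2.contourArea)
  r=cv2.minAreaRect(c);print(r);b=plane("top",cv2.boxPoints(r),30);print(b.round(0)[:,:2],b.mean(0).round(1))
  for i in range(2):
    e=b[(i+1)%4]-b[i];print(np.linalg.norm(e).round(1),np.degrees(np.arctan2(e[1],e[0])).round(1))
  o=t[200:262,300:384,::-1].copy();o=cv2.resize(o,None,fx=9,fy=9,interpolation=cv2.INTER_CUBIC)
  cv2.polylines(o,[((cv2.boxPoints(r)-[300,200]+.5)*9).astype(int)],True,(0,255,0),1)
  cv2.imwrite("pics/c2.png",o)
print("cup rim",plane("top",[(345,198)],60))
```

```text
base [598.1 277.8  12. ]
[[598.7 194.5 100. ]
 [556.2 207.2 100. ]] [np.float64(83.3), np.float64(82.1)] [np.float64(-89.6), np.float64(-120.7)]
knob [639.2 204.5 162. ] 84.0 -60.8
323.783108003188 -60.14255502758453
((339.12701416015625, 223.60072326660156), (16.58228874206543, 45.35293960571289), 83.41805267333984)
[[ 493. -169.]
 [ 509. -316.]
 [ 455. -321.]
 [ 441. -174.]] [ 474.5 -245.1   30. ]
148.1 -84.1
53.6 -174.6
cup rim [[ 554.76792167 -259.59231869   60.        ]]
```

View pics/c2.png

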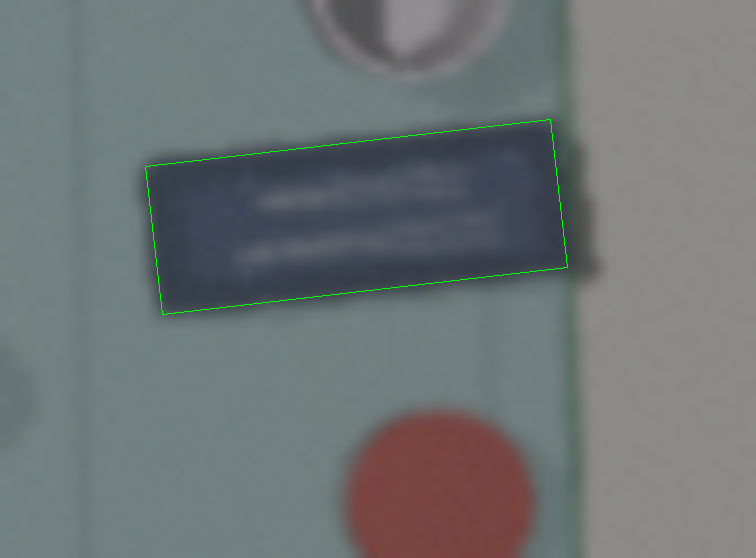

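```bash
cat >> h.py <<'E'
def inc(x,y,z,yaw=None):
    """increment to reach grasp... TCP target; yaw= wanted world direction (deg) of tool y, mod 180"""
    s=read_state();p=np.array(s["position"]);Rm=R.from_quat(s["ee_rot"]).as_matrix()
    d=Rm.T@(np.array([x,y,z])-p)
    cur=np.degrees(np.arctan2(Rm[1,1],Rm[0,1]));turn=0
    if yaw is not None: turn=-((yaw-cur+90)%180-90)   # tool z is down
    print("inc m",(d/1000).round(4),"turn",round(turn,2),"| cur",p.round(1),"yaw",round(cur,2),"j6",round(s["joints"][5],2),"tilt",np.degrees(np.arccos(-Rm[2,2])).round(2))
    return d/1000,turn
E
python3 -c "
from h import *
inc(640,204.5,220,29.7);inc(400,-100,260,29.7)"
```

```text
inc m [-0.6716  0.6108  0.0285] turn 79.19 | cur [ 202.3 -590.9  247.4] yaw 108.89 j6 -0.26 tilt 0.11
inc m [-0.346   0.4004 -0.0119] turn 79.19 | cur [ 202.3 -590.9  247.4] yaw 108.89 j6 -0.26 tilt 0.11
```

>>> jog_arm(
  increments=[
    [-0.346,0.4,-0.02,-60],
    [-0.346,0.4,-0.02,-60],
    [-0.346,0.4,-0.02,-60],
    [-0.346,0.4,-0.02,-60],
    [-0.346,0.4,-0.02,-60],
    [-0.346,0.4,-0.02,-60],
    [-0.346,0.4,-0.02,-60],
    [-0.346,0.4,-0.02,-60],
    [-0.346,0.4,-0.02,-60],
    [-0.346,0.4,-0.02,-60],
  ],
  hand=0.3,
)

```text
clock: 1.35
position: [400.6, -98.8, 267.9]
ee_rot: [-0.637, 0.771, 0.001, 0.0]
contact_force: [-0.2, 0.2, -0.6]
gripper_width: 55.9
```

```bash
python3 -c "
from h import *
inc(640,204.5,220,29.7);print(read_state()['joints'].round(2))"
```

```text
inc m [-0.343  -0.1779  0.0483] turn -40.59 | cur [400.6 -98.8 267.9] yaw 169.11 j6 -0.34 tilt 0.13
[ 0.15 -0.   -0.44 -0.   -1.14 -0.34]
```

>>> jog_arm(
  increments=[
    [-0.343,-0.178,0.048,-40.6],
    [-0.343,-0.178,0.048,-40.6],
    [-0.343,-0.178,0.048,-40.6],
    [-0.343,-0.178,0.048,-40.6],
    [-0.343,-0.178,0.048,-40.6],
    [-0.343,-0.178,0.048,-40.6],
    [-0.343,-0.178,0.048,-40.6],
    [-0.343,-0.178,0.048,-40.6],
    [-0.343,-0.178,0.048,-40.6],
  ],
)

```text
clock: 2.48
position: [639.6, 202.8, 220.7]
ee_rot: [0.864, -0.503, -0.001, -0.0]
contact_force: [-0.4, 0.6, -0.1]
gripper_width: 55.5
```

```bash
python3 -c "
from h import *
inc(640,204.5,150,29.7);print(read_state()['joints'].round(2));crop('side',150,130,300,270,5,'s3');crop('top',140,110,300,230,5,'t3')"
```

```text
inc m [-0.0011 -0.0012  0.0708] turn -0.07 | cur [639.6 202.8 220.7] yaw -150.37 j6 -0.03 tilt 0.13
[ 0.55  0.48  0.09 -0.   -1.18 -0.03]
```

View pics/s3.png

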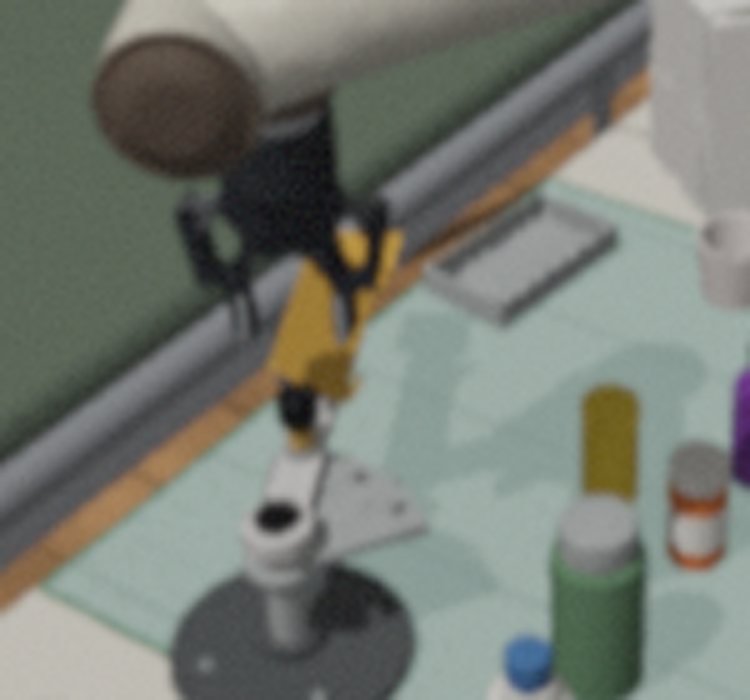

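The side view shows the fingers straddling the line above the knob, which is at crop (297,405), and the column head is clear. I'll descend and grip.

>>> jog_arm(
  increments=[
    [-0.001,-0.001,0.035,0],
    [-0.001,-0.001,0.07,0],
    [-0.001,-0.001,0.07,0],
    [-0.001,-0.001,0.07,0],
  ],
)

```text
clock: 3.08
position: [640.8, 204.4, 153.6]
ee_rot: [0.864, -0.503, 0.0, -0.002]
contact_force: [0.4, -0.2, 0.3]
gripper_width: 55.1
```

>>> jog_arm(
  increments=[
    [0,0,0,0],
    [0,0,0,0],
    [0,0,0,0],
    [0,0,0,0],
    [0,0,0,0],
    [0,0,0,0],
  ],
  hand=-1,
)

```text
clock: 3.82
position: [642.6, 205.0, 156.5]
ee_rot: [0.865, -0.503, 0.002, -0.004]
contact_force: [1.0, 0.9, 5.9]
gripper_width: 27.5
```

```bash
python3 -c "
from h import *
inc(640,204.5,150,29.7);s=read_state();print(s['contact_force'],s['wrist_torque'],s['gripper_width']);crop('side',150,130,300,270,5,'s4')"
```

```text
inc m [-0.0008  0.0026  0.0065] turn -0.04 | cur [642.6 205.  156.5] yaw -150.34 j6 -0.03 tilt 0.56
[0.9688989  0.90123095 5.89939041] [ 0.14616298 -0.09854577 -0.10827309] 27.507903476106918
```

View pics/s4.png

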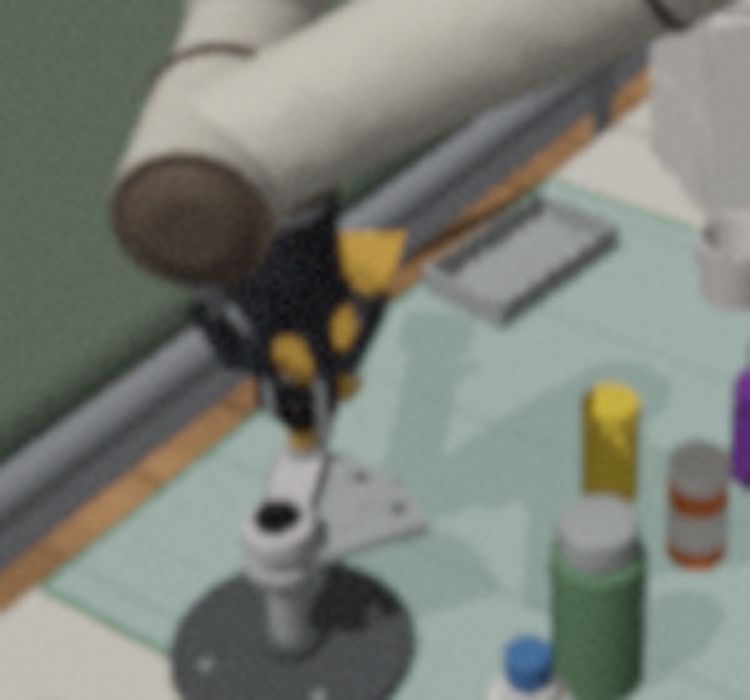

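>>> jog_arm(
  increments=[
    [0,0,-0.005,0],
    [0,0,-0.01,0],
    [0,0,-0.013,0],
    [0,0,-0.013,0],
  ],
)

```text
clock: 4.38
position: [642.2, 204.9, 168.6]
ee_rot: [0.864, -0.503, 0.002, -0.004]
contact_force: [4.0, 0.0, -8.9]
gripper_width: 27.7
```

```bash
python3 -c "
from h import *
inc(640,204.5,166.5,29.7);s=read_state();print(s['contact_force'],s['wrist_torque'],s['gripper_width'],s['joint_vel'].round(3));crop('side',150,130,300,270,5,'s5')"
```

```text
inc m [-0.0007  0.0021  0.0021] turn -0.06 | cur [642.2 204.9 168.6] yaw -150.36 j6 -0.03 tilt 0.5
[ 3.97485056  0.0313004  -8.92011191] [ 0.09619146 -0.97282491 -0.28364812] 27.687261777678675 [ 0.001  0.002 -0.     0.001  0.004  0.002]
```

View pics/s5.png

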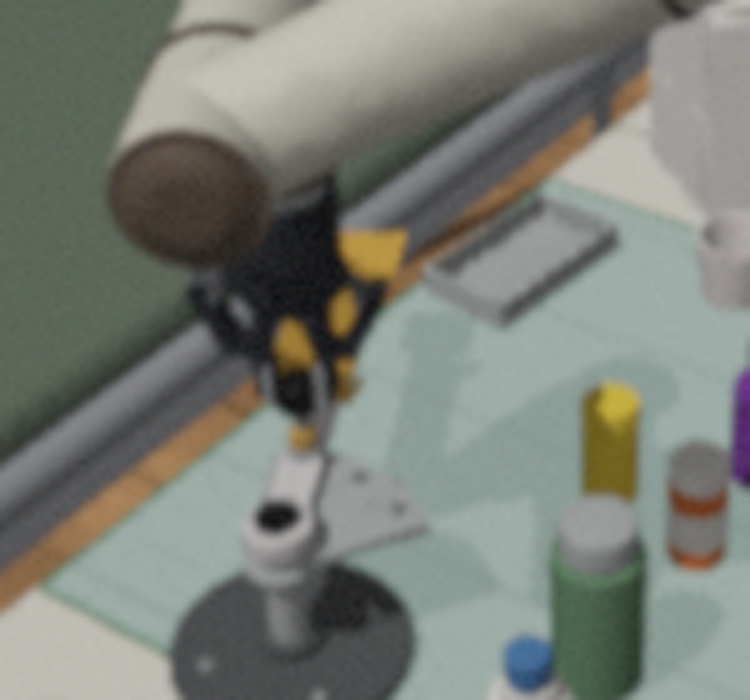

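```bash
python3 -c "
from h import *
s=read_state();p=s['position'];Rm=R.from_quat(s['ee_rot']).as_matrix();P=np.array([598.5,277.5])
v=p[:2]-P
for a in [4,8,12,16,20,24,28,30,30.5]:
    w=R.from_euler('z',-a,degrees=True).as_matrix()[:2,:2]@v+P
    print(a,w.round(1),(Rm.T@np.r_[w-p[:2],0]/1000).round(4))
"
```

```text
4 [637. 202.] [-0.0001  0.0059 -0.0001]
8 [631.7 199.5] [-0.0005  0.0118 -0.0001]
12 [626.2 197.4] [-0.0014  0.0177 -0.0002]
16 [620.5 195.7] [-0.0027  0.0234 -0.0002]
20 [614.7 194.3] [-0.0044  0.0291 -0.0002]
24 [608.9 193.4] [-0.0065  0.0346 -0.0003]
28 [603.  192.9] [-0.0089  0.04   -0.0003]
30 [600.1 192.8] [-0.0103  0.0426 -0.0004]
30.5 [599.3 192.8] [-0.0107  0.0433 -0.0004]
```

>>> jog_arm(
  increments=[
    [0,0.006,-0.001,4],
    [-0.0005,0.012,-0.001,8],
    [-0.0014,0.0177,-0.001,12],
    [-0.0027,0.0234,-0.001,16],
    [-0.0044,0.0291,-0.001,20],
    [-0.0065,0.0346,-0.001,24],
    [-0.0089,0.04,-0.001,28],
    [-0.0103,0.0426,-0.001,30],
    [-0.0103,0.0426,-0.001,30],
    [-0.0103,0.0426,-0.001,30],
  ],
)

```text
clock: 5.68
position: [599.4, 194.4, 168.7]
ee_rot: [-0.705, 0.709, 0.0, 0.005]
contact_force: [0.9, 5.4, -8.9]
gripper_width: 27.6
```

```bash
python3 -c "
from h import *
inc(599.3,192.8,166.5,0);s=read_state();print(s['contact_force'],s['wrist_torque'],s['gripper_width'],s['joint_vel'].round(3));crop('side',150,130,300,270,5,'s6');crop('top',140,110,300,230,5,'t6')
print(proj('top',[[598.5,152.5,120],[598.5,-47,115]]))"
```

```text
inc m [0.0016 0.0001 0.0022] turn -0.3 | cur [599.4 194.4 168.7] yaw 179.7 j6 -0.57 tilt 0.54
[ 0.87901594  5.39707864 -8.915172  ] [ 1.42122342 -0.37402179 -0.10516803] 27.644414809201713 [-0.002  0.001  0.    -0.    -0.002 -0.001]
[[212.77539183 183.01220389]
 [278.65056256 182.70619371]]
```

View pics/s6.png

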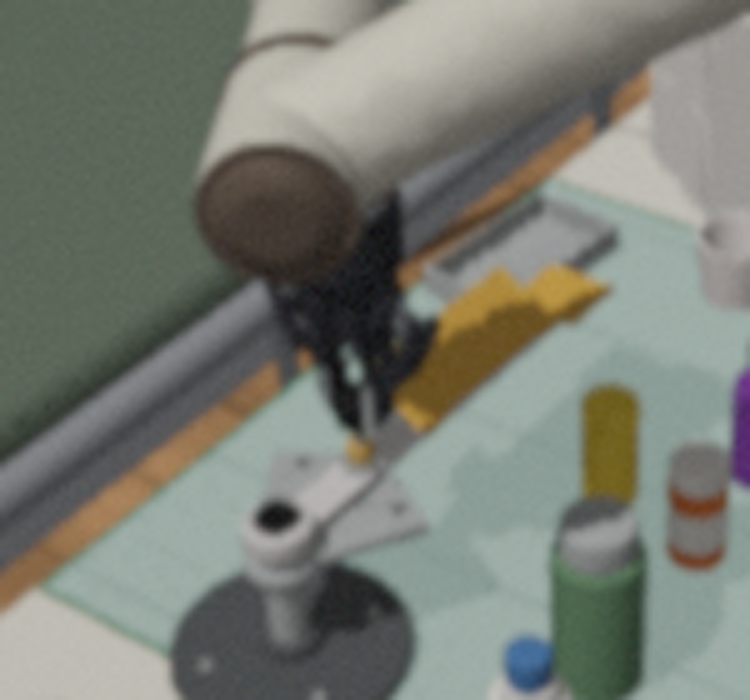

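View pics/t6.png

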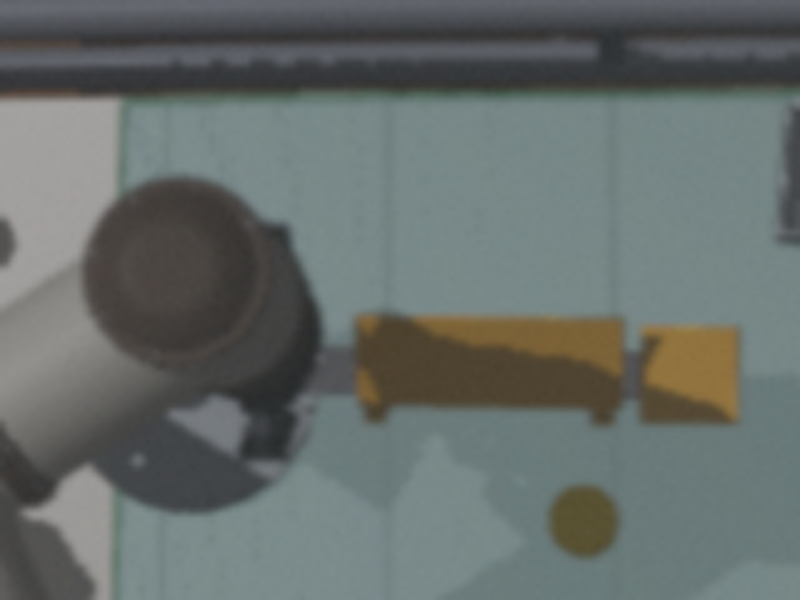

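```bash
cat > arm.py <<'E'
from h import *
def arm(P=(598.5,277.5)):
    t=get_image("top")
    out=[]
    for c in blobs(t,(10,100,30),(26,255,255),(195,110,300,205),60):
        r=cv2.minAreaRect(c);q=plane("top",[r[0]],115)[0];b=plane("top",cv2.boxPoints(r),115)
        e=[b[(i+1)%4]-b[i] for i in range(2)]
        print(np.round(r[0],1),np.round(r[1],1),q.round(1),"ang",np.degrees(np.arctan2(q[1]-P[1],q[0]-P[0])).round(2),"dist",np.hypot(*(q[:2]-P)).round(1),"edge",[np.degrees(np.arctan2(x[1],x[0])).round(1) for x in e])
if __name__=="__main__": arm()
E
python3 arm.py
```

```text
[241.8 179.6] [14. 43.] [609.   64.7 115. ] ang -87.19 dist 213.0 edge [np.float64(-86.2), np.float64(-176.3)]
[277.5 184.5] [17. 17.] [593.1 -43.4 115. ] ang -90.97 dist 321.0 edge [np.float64(-90.4), np.float64(179.2)]
```

>>> jog_arm(
  increments=[
    [0,0,0.004,0],
    [0,0,0.008,0],
    [0,0,0.012,0],
    [0,0,0.012,0],
    [0,0,0.012,0],
  ],
)

```text
clock: 6.45
position: [599.6, 194.5, 156.8]
ee_rot: [-0.705, 0.709, 0.0, 0.005]
contact_force: [0.9, 2.2, -5.1]
gripper_width: 27.0
```

>>> jog_arm(
  increments=[
    [0,0,0,0],
    [0,0,0,0],
    [0,0,0,0],
    [0,0,0,0],
  ],
  hand=0.2,
)

```text
clock: 6.95
position: [599.6, 194.4, 157.1]
ee_rot: [-0.705, 0.709, 0.0, 0.005]
contact_force: [-0.6, 1.0, -0.3]
gripper_width: 51.3
```

>>> jog_arm(
  increments=[
    [0,0,-0.06,0],
    [0,0,-0.1,0],
    [0,0,-0.1,0],
    [0,0,-0.1,0],
  ],
)

```text
clock: 7.45
position: [598.4, 193.5, 256.6]
ee_rot: [-0.705, 0.709, 0.0, 0.005]
contact_force: [-0.1, 0.3, -0.6]
gripper_width: 51.3
```

```bash
python3 arm.py; python3 -c "
from h import *
inc(400,0,280,0);crop('side',150,130,300,270,5,'s7')"
```

```text
[224.5 183. ] [20. 25.] [598.8 117.3 115. ] ang -89.88 dist 160.2 edge [np.float64(-90.5), np.float64(179.9)]
[277.5 183.1] [18.4 16.2] [597.3 -43.6 115. ] ang -90.21 dist 321.1 edge [np.float64(-6.2), np.float64(-96.1)]
[250.5 180.5] [13. 25.] [605.9  38.3 115. ] ang -88.24 dist 239.3 edge [np.float64(-90.4), np.float64(179.5)]
inc m [ 0.1943  0.1971 -0.0263] turn -0.31 | cur [598.2 193.3 255.8] yaw 179.69 j6 -0.57 tilt 0.44
```

View pics/s7.png

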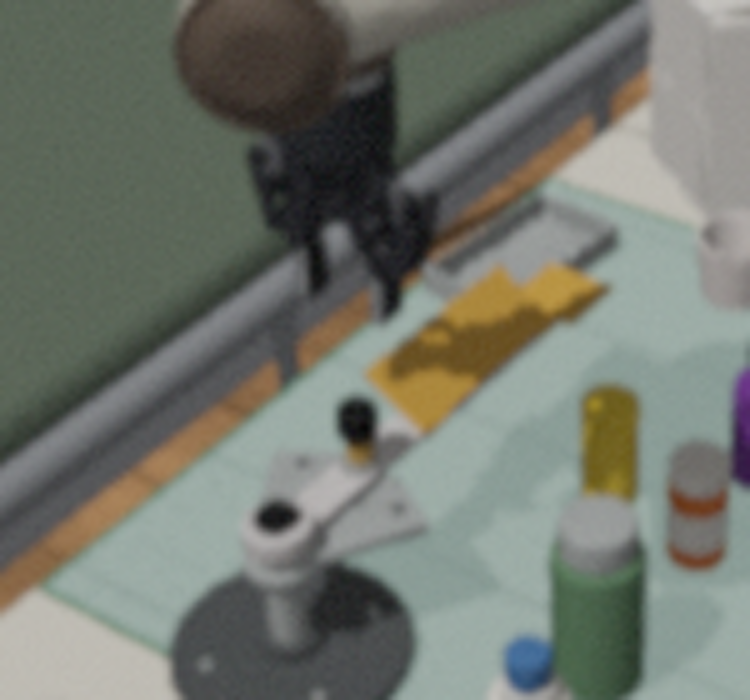

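```bash
python3 -c "
from h import *
inc(470.6,-207.2,130,5.9)"
```

```text
inc m [0.4019 0.126  0.1226] turn -6.21 | cur [598.2 193.3 255.5] yaw 179.69 j6 -0.57 tilt 0.41
```

>>> jog_arm(
  increments=[
    [0.402,0.126,0,-6.2],
    [0.402,0.126,0,-6.2],
    [0.402,0.126,0,-6.2],
    [0.402,0.126,0,-6.2],
    [0.402,0.126,0,-6.2],
    [0.402,0.126,0,-6.2],
    [0.402,0.126,0.06,-6.2],
    [0.402,0.126,0.12,-6.2],
    [0.402,0.126,0.123,-6.2],
    [0.402,0.126,0.123,-6.2],
  ],
  hand=0.69,
)

```text
clock: 8.8
position: [471.1, -207.2, 129.7]
ee_rot: [0.743, -0.669, -0.001, -0.003]
contact_force: [0.2, 0.7, 0.7]
gripper_width: 72.0
```

```bash
python3 arm.py; python3 -c "
from h import *
inc(470.6,-207.2,18,5.9);crop('side',150,100,370,270,3.6,'s8');crop('top',150,110,390,280,3.3,'t8')"
```

```text
[237.5 183. ] [51. 20.] [598.5  77.8 115. ] ang -89.99 dist 199.7 edge [np.float64(0.2), np.float64(-90.5)]
[277. 184.] [18. 18.] [594.6 -41.9 115. ] ang -90.7 dist 319.5 edge [np.float64(-90.4), np.float64(179.2)]
inc m [0.0003 0.0023 0.113 ] turn 0.09 | cur [ 472.1 -207.2  131. ] yaw -174.01 j6 0.21 tilt 0.44
```

View pics/s8.png

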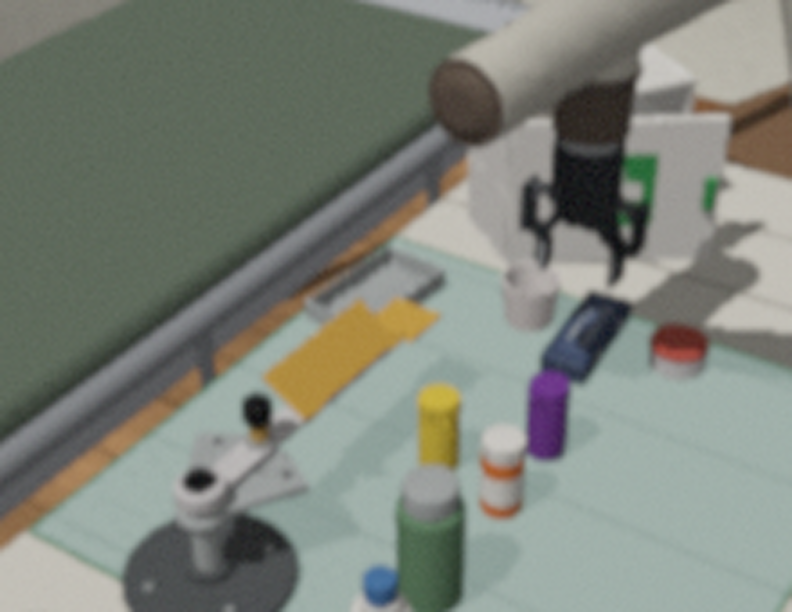

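View pics/t8.png

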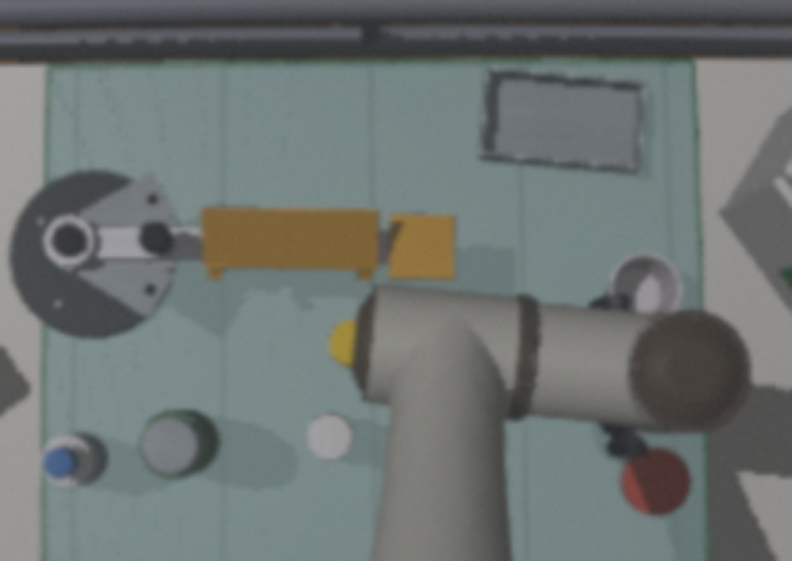

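```bash
python3 -c "
from h import *
print('knob',tri((221.4,214.4),(197.6,182.1)))
t=get_image('top');cv2.imwrite('pics/t9.png',cv2.resize(t[160:205,185:295,::-1],None,fx=7.2,fy=7.2,interpolation=cv2.INTER_CUBIC))
s=get_image('side');cv2.imwrite('pics/s9.png',cv2.resize(s[175:245,200:280,::-1],None,fx=8,fy=8,interpolation=cv2.INTER_CUBIC))
"
```

```text
knob (array([598.47904432, 194.91713723, 145.69967812]), np.float64(0.34934768961120233))
```

View pics/t9.png

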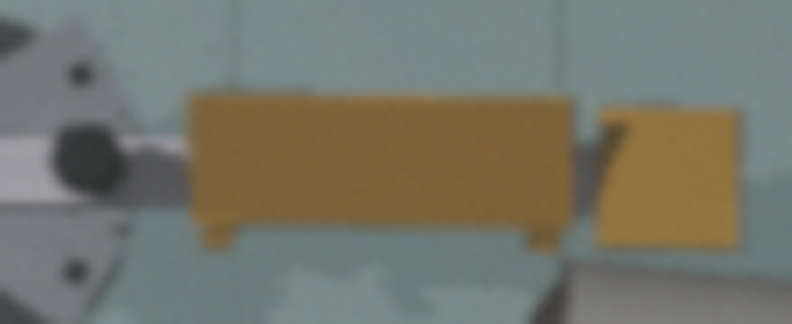

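View pics/s9.png

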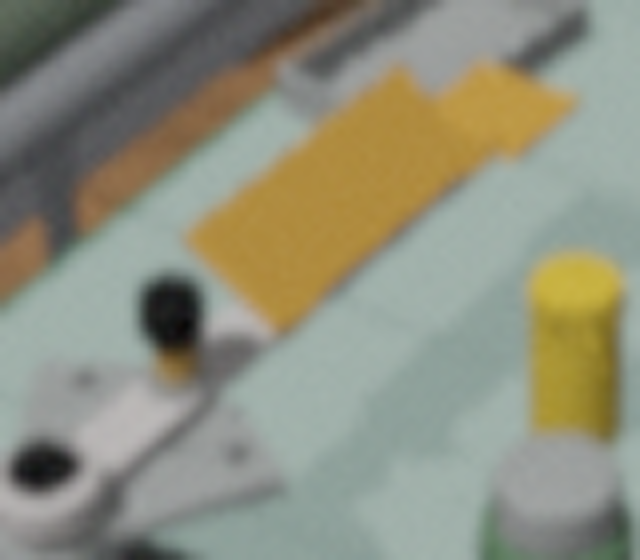

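```bash
python3 -c "
from h import *
f=lambda x,y:(185+(x+.5)/7.2-.5,160+(y+.5)/7.2-.5)
print('upper',plane('top',[f(188,94),f(575,97)],154).round(1).tolist())
print('lower',plane('top',[f(190,220),f(573,226)],122).round(1).tolist())
print('tabtops',plane('top',[f(217,248),f(545,249)],134).round(1).tolist())
print('ledge',plane('top',[f(600,108),f(740,110),f(740,247),f(597,247)],115).round(1).tolist())
"
```

```text
upper [[625.5, 155.1, 154.0], [623.0, -3.6, 154.0]]
lower [[576.7, 157.7, 122.0], [573.0, -2.8, 122.0]]
tabtops [[563.8, 145.1, 134.0], [562.4, 9.1, 134.0]]
ledge [[623.6, -14.6, 115.0], [622.4, -73.7, 115.0], [564.3, -72.9, 115.0], [564.7, -12.8, 115.0]]
```

>>> jog_arm(
  increments=[
    [0,0.001,0.05,0],
    [0,0.001,0.09,0],
    [0,0.001,0.11,0],
    [0,0.001,0.112,0],
    [0,0.001,0.112,0],
  ],
)

```text
clock: 9.68
position: [473.1, -206.5, 20.8]
ee_rot: [0.743, -0.669, 0.002, -0.005]
contact_force: [-0.6, -0.0, 0.4]
gripper_width: 72.0
```

```bash
python3 -c "
from h import *
inc(470.6,-207.2,18,5.9);crop('side',270,140,370,230,7,'s10');crop('top',290,170,390,270,6,'t10');print(read_state()['contact_force'])"
```

```text
inc m [0.0005 0.0026 0.0028] turn 0.11 | cur [ 473.1 -206.5   20.8] yaw -173.99 j6 0.21 tilt 0.66
[-0.77621539  0.95360438 -0.12181177]
```

View pics/s10.png

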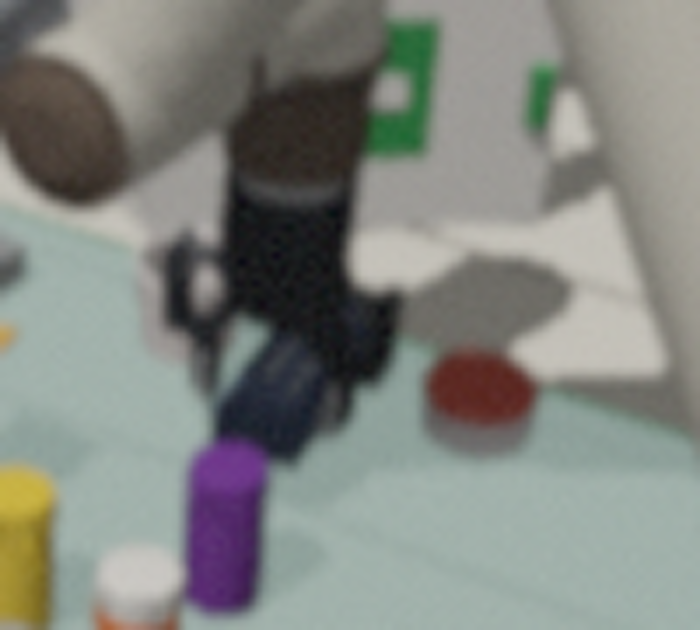

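>>> jog_arm(
  increments=[
    [0,0,0,0],
    [0,0,0,0],
    [0,0,0,0],
    [0,0,0,0],
  ],
  hand=-1,
)

```text
clock: 10.28
position: [474.0, -206.7, 22.5]
ee_rot: [0.743, -0.669, 0.004, -0.006]
contact_force: [-1.0, 1.6, 7.9]
gripper_width: 55.1
```

>>> jog_arm(
  increments=[
    [0,0,-0.03,0],
    [0,0,-0.06,0],
    [0,0,-0.1,0],
    [0,0,-0.16,0],
    [0,0,-0.2,0],
    [0,0,-0.22,0],
    [0,0,-0.22,0],
    [0,0,-0.22,0],
  ],
)

```text
clock: 11.28
position: [470.1, -207.3, 241.1]
ee_rot: [0.743, -0.669, 0.002, -0.006]
contact_force: [0.6, 0.4, -1.3]
gripper_width: 54.9
```

```bash
python3 -c "
from h import *
inc(560,0,250,-1);crop('side',250,80,390,220,5,'s11');print(read_state()['contact_force'],read_state()['wrist_torque'])"
```

```text
inc m [-0.1968 -0.1112 -0.0068] turn 6.99 | cur [ 470.1 -207.3  241.1] yaw -174.01 j6 0.21 tilt 0.7
[ 0.20891151  0.07083646 -1.70465135] [0.06225185 0.0467258  0.00961485]
```

View pics/s11.png

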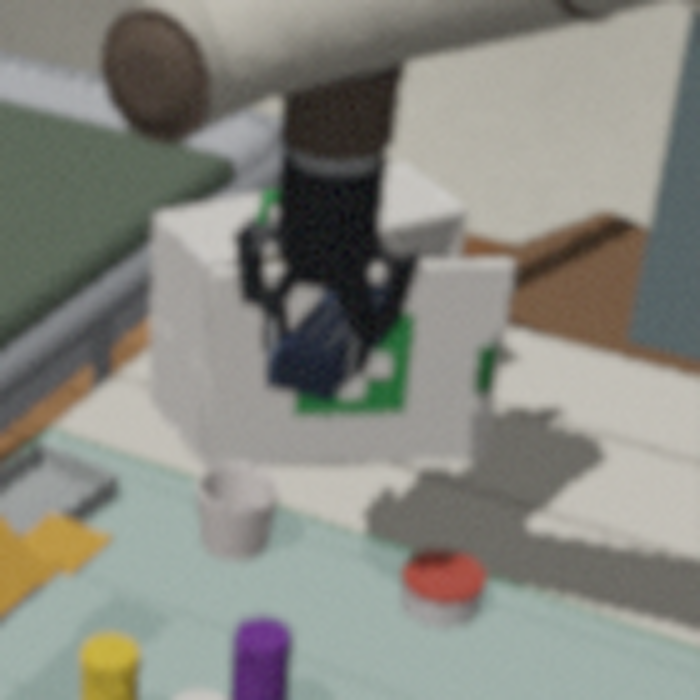

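```bash
python3 -c "
from h import *
inc(599,114.2,215,-1)"
```

```text
inc m [-0.3062 -0.1615  0.0288] turn 6.99 | cur [ 470.1 -207.3  240.8] yaw -174.01 j6 0.21 tilt 0.67
```

>>> jog_arm(
  increments=[
    [-0.05,-0.026,0,2],
    [-0.1,-0.053,0,4],
    [-0.15,-0.079,0,6],
    [-0.2,-0.105,0,7],
    [-0.25,-0.132,0,7],
    [-0.29,-0.153,0.015,7],
    [-0.306,-0.1615,0.028,7],
    [-0.306,-0.1615,0.028,7],
    [-0.306,-0.1615,0.028,7],
  ],
)

```text
clock: 12.45
position: [598.7, 112.9, 215.5]
ee_rot: [-0.701, 0.714, -0.002, 0.005]
contact_force: [-0.1, 0.5, -1.6]
gripper_width: 55.0
```

```bash
python3 -c "
from h import *
inc(599,114.2,182,-1);crop('side',190,130,300,240,6,'s12');crop('top',190,140,300,230,7,'t12');print(read_state()['contact_force'],read_state()['wrist_torque'])"
```

```text
inc m [-0.0011 -0.      0.0335] turn -0.06 | cur [598.7 112.9 215.5] yaw 178.94 j6 -0.47 tilt 0.59
[-0.22085915  0.06071803 -1.4911718 ] [ 0.04002839  0.06190079 -0.00663219]
```

View pics/s12.png

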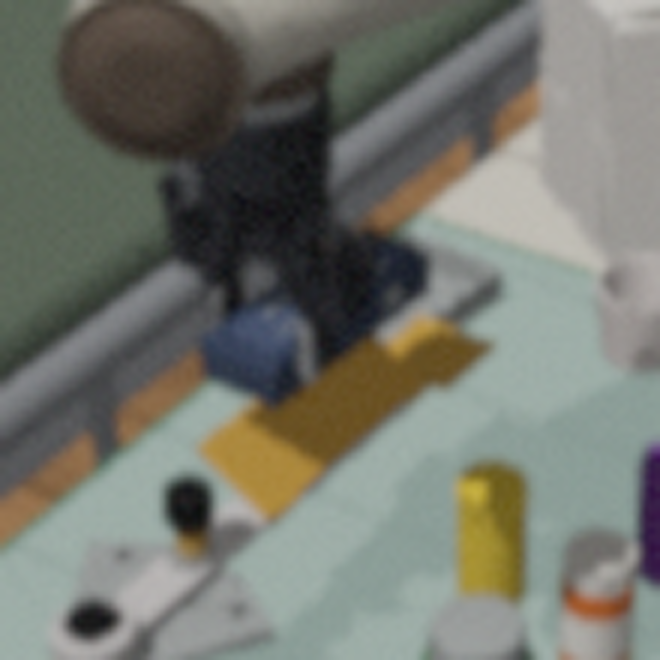

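View pics/t12.png

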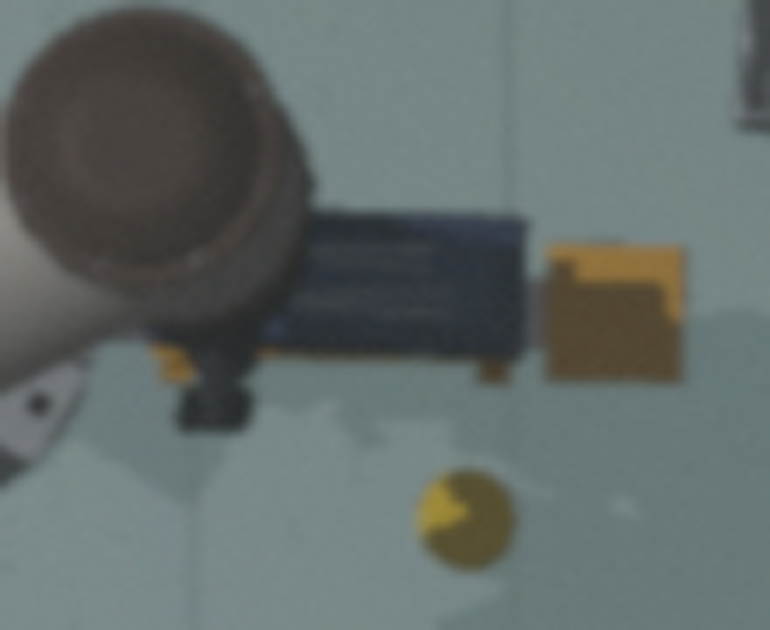

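```bash
python3 -c "
from h import *
print(plane('top',[(190+524/7,140+218/7),(190+524/7,140+356/7),(190+400/7,140+213/7),(190+400/7,140+355/7)],223).round(1))"
```

```text
[[618.7  -4.  223. ]
 [563.6  -3.5 223. ]
 [621.1  45.3 223. ]
 [564.3  45.6 223. ]]
```

>>> jog_arm(
  increments=[
    [-0.0045,-0.0055,0.01,0],
    [-0.0045,-0.0055,0.02,0],
    [-0.0045,-0.0055,0.031,0],
    [-0.0045,-0.0055,0.031,0],
  ],
)

```text
clock: 13.05
position: [604.0, 117.0, 183.8]
ee_rot: [-0.7, 0.714, -0.001, 0.004]
contact_force: [0.2, 0.2, -0.7]
gripper_width: 54.8
```

>>> jog_arm(
  increments=[
    [0,0,0.002,0],
    [0,0,0.004,0],
    [0,0,0.004,0],
  ],
)

```text
clock: 13.42
position: [604.0, 117.0, 179.8]
ee_rot: [-0.7, 0.714, -0.001, 0.004]
contact_force: [0.3, 0.2, -1.5]
gripper_width: 54.6
```

```bash
python3 -c "
from h import *
inc(604,117.4,178,-1);crop('side',190,130,300,240,6,'s13');crop('top',190,140,300,230,7,'t13');print(read_state()['contact_force'],read_state()['wrist_torque'])"
```

```text
inc m [-0.0004  0.      0.0018] turn -0.1 | cur [604.  117.  179.8] yaw 178.9 j6 -0.47 tilt 0.52
[-0.27924644  0.50484487 -1.3715238 ] [ 0.06949667  0.01612339 -0.08126925]
```

View pics/s13.png

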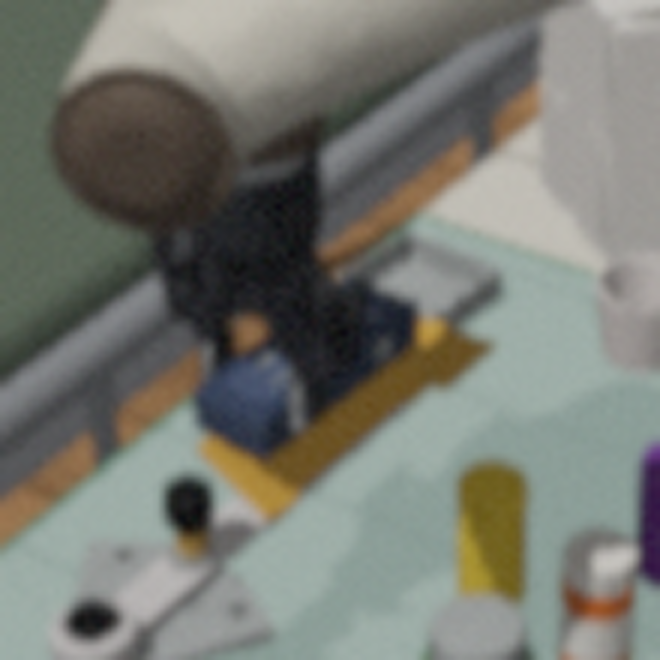

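View pics/t13.png

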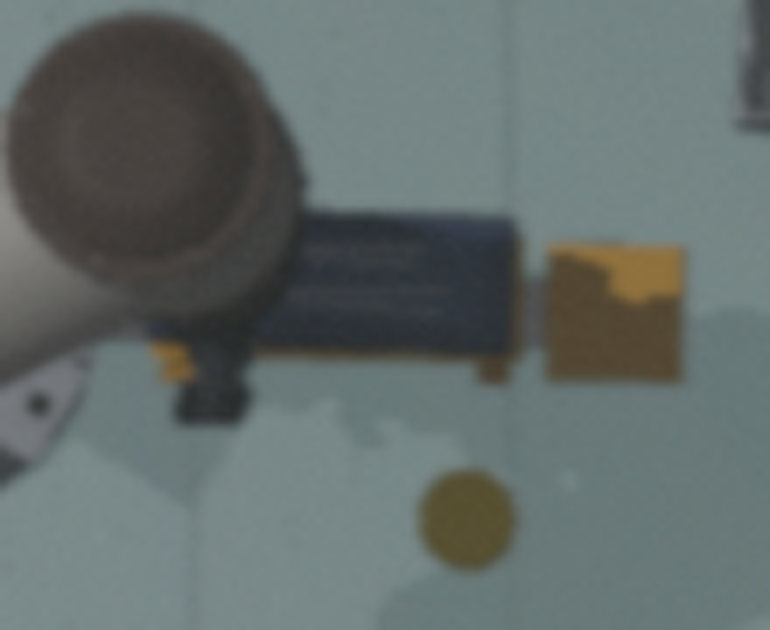

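```bash
python3 -c "
from h import *
print(plane('top',[(190+515/7,140+218/7),(190+515/7,140+353/7),(190+400/7,140+213/7),(190+400/7,140+353/7)],187).round(1))"
```

```text
[[ 6.239e+02 -8.000e-01  1.870e+02]
 [ 5.683e+02 -3.000e-01  1.870e+02]
 [ 6.263e+02  4.640e+01  1.870e+02]
 [ 5.686e+02  4.660e+01  1.870e+02]]
```

>>> jog_arm(
  increments=[
    [0,0,0.002,0],
    [0,0,0.003,0],
    [0,0,0.003,0],
  ],
)

```text
clock: 13.9
position: [604.1, 117.1, 176.9]
ee_rot: [-0.7, 0.714, -0.001, 0.004]
contact_force: [-0.8, -0.0, -1.7]
gripper_width: 54.9
```

>>> jog_arm(
  increments=[
    [0,0,0.002,0],
    [0,0,0.002,0],
  ],
)

```text
clock: 14.15
position: [605.2, 117.2, 176.3]
ee_rot: [-0.701, 0.714, -0.002, 0.006]
contact_force: [-0.4, 0.1, 5.0]
gripper_width: 55.1
```

>>> jog_arm(
  increments=[
    [0,0,0,0],
    [0,0,0,0],
    [0,0,0,0],
  ],
  hand=0.32,
)

```text
clock: 14.52
position: [605.0, 117.2, 176.0]
ee_rot: [-0.701, 0.714, -0.002, 0.005]
contact_force: [-0.5, -0.0, 0.7]
gripper_width: 56.6
```

>>> jog_arm(
  increments=[
    [0,0,0.002,0],
    [0,0,0.003,0],
    [0,0,0.003,0],
  ],
  hand=0.34,
)

```text
clock: 14.9
position: [605.7, 117.2, 173.9]
ee_rot: [-0.701, 0.713, -0.003, 0.006]
contact_force: [-0.4, -1.9, 4.2]
gripper_width: 57.2
```

```bash
python3 -c "
from h import *
inc(604,117.4,178,-1);crop('side',190,130,300,240,6,'s14');print(read_state()['contact_force'],read_state()['wrist_torque'])"
```

```text
inc m [-0.0002  0.0017 -0.0041] turn -0.04 | cur [605.7 117.2 173.9] yaw 178.96 j6 -0.47 tilt 0.78
[ 0.67096497 -1.08930505  4.2300305 ] [-0.25277125 -0.33473851 -0.00709329]
```

View pics/s14.png

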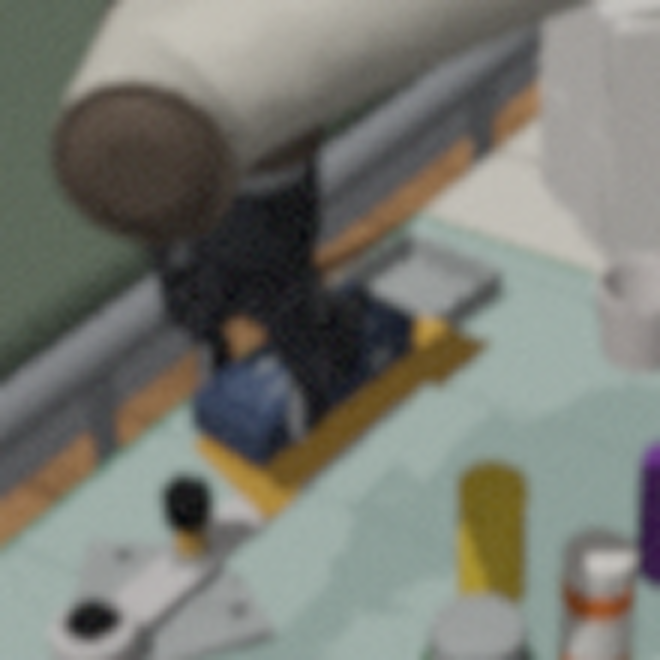

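>>> jog_arm(
  increments=[
    [0,0,0,0],
    [0,0,0,0],
    [0,0,0,0],
  ],
  hand=0.38,
)

```text
clock: 15.32
position: [605.2, 117.2, 173.2]
ee_rot: [-0.701, 0.714, -0.002, 0.006]
contact_force: [-0.4, 0.4, 0.1]
gripper_width: 59.0
```

>>> jog_arm(
  increments=[
    [0,0,0.001,0],
    [0,0,0.002,0],
    [0,0,0.003,0],
  ],
  hand=0.41,
)

```text
clock: 15.7
position: [605.6, 117.1, 171.1]
ee_rot: [-0.701, 0.713, -0.003, 0.006]
contact_force: [-1.9, -0.2, 6.1]
gripper_width: 60.3
```

```bash
python3 -c "
from h import *
inc(604,117.4,178,-1);crop('side',190,130,300,240,6,'s15');crop('top',190,140,300,230,7,'t15');print(read_state()['contact_force'],read_state()['wrist_torque'])"
```

```text
inc m [-0.0003  0.0015 -0.0069] turn -0.04 | cur [605.6 117.1 171.1] yaw 178.96 j6 -0.47 tilt 0.75
[-1.93715913 -0.08528618  5.37259885] [-0.17921118  0.31946515 -0.02443379]
```

View pics/s15.png

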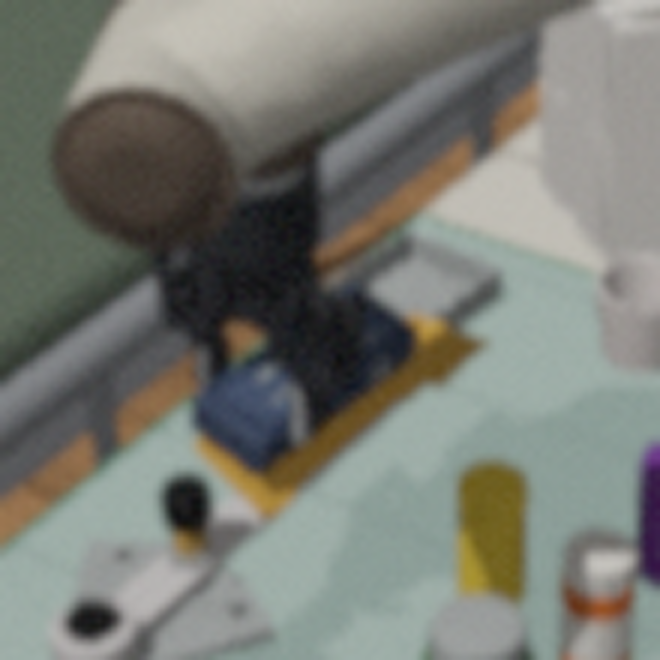

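View pics/t15.png

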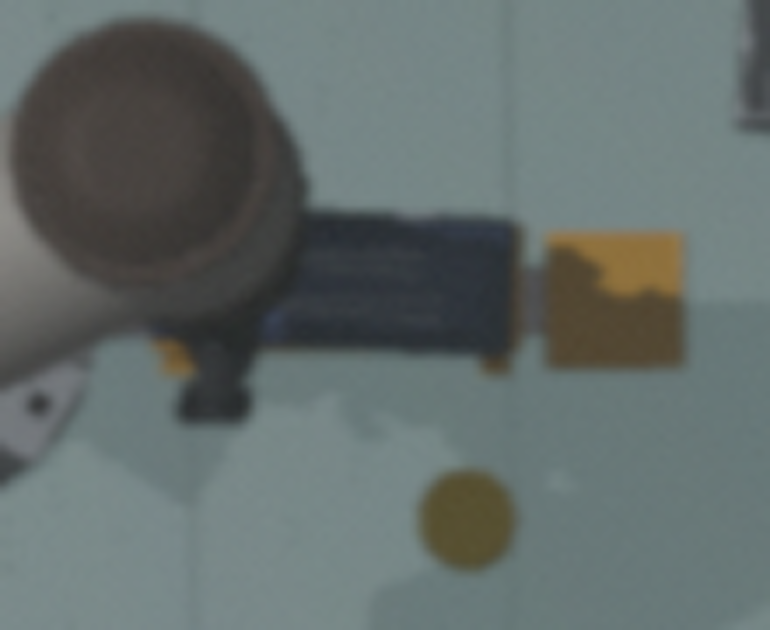

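>>> jog_arm(
  increments=[
    [0,0,0,0],
    [0,0,0,0],
    [0,0,0,0],
  ],
  hand=0.45,
)

```text
clock: 16.18
position: [605.3, 117.1, 170.7]
ee_rot: [-0.701, 0.714, -0.003, 0.006]
contact_force: [-0.2, 0.7, 0.3]
gripper_width: 62.4
```

>>> jog_arm(
  increments=[
    [0,0,0.001,0],
    [0,0,0.002,0],
    [0,0,0.003,0],
  ],
  hand=0.47,
)

```text
clock: 16.55
position: [605.7, 117.1, 168.4]
ee_rot: [-0.701, 0.713, -0.003, 0.006]
contact_force: [-1.7, -1.5, 3.8]
gripper_width: 62.7
```

>>> jog_arm(
  increments=[
    [0,0,0,0],
    [0,0,0,0],
    [0,0,0,0],
  ],
  hand=0.5,
)

```text
clock: 16.92
position: [605.7, 117.1, 168.1]
ee_rot: [-0.701, 0.713, -0.003, 0.006]
contact_force: [0.3, -0.1, -0.1]
gripper_width: 63.8
```

```bash
python3 -c "
from h import *
inc(604,117.4,178,-1);crop('side',190,130,300,240,6,'s16');crop('top',190,140,300,230,7,'t16');print(read_state()['contact_force'],read_state()['wrist_torque'])"
```

```text
inc m [-0.0003  0.0015 -0.0099] turn -0.04 | cur [605.7 117.1 168.1] yaw 178.96 j6 -0.47 tilt 0.75
[0.43910136 0.6298632  0.17550135] [0.00291706 0.08175756 0.02312299]
```

View pics/s16.png

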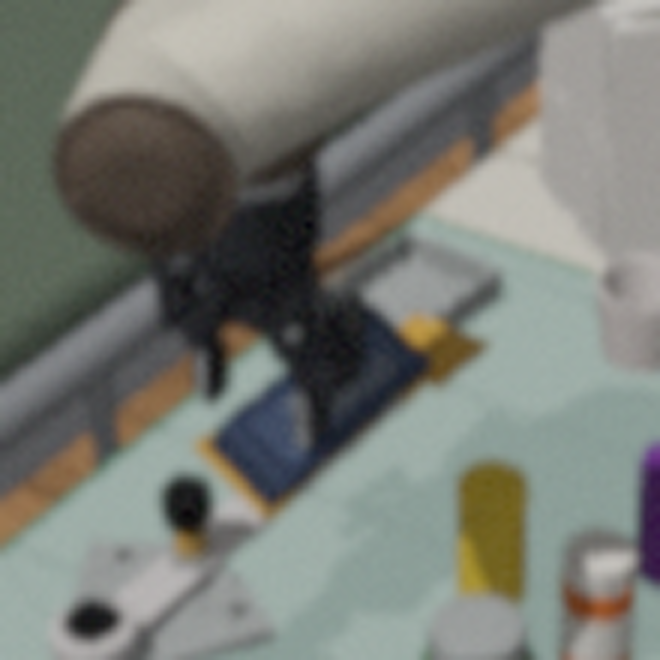

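View pics/t16.png

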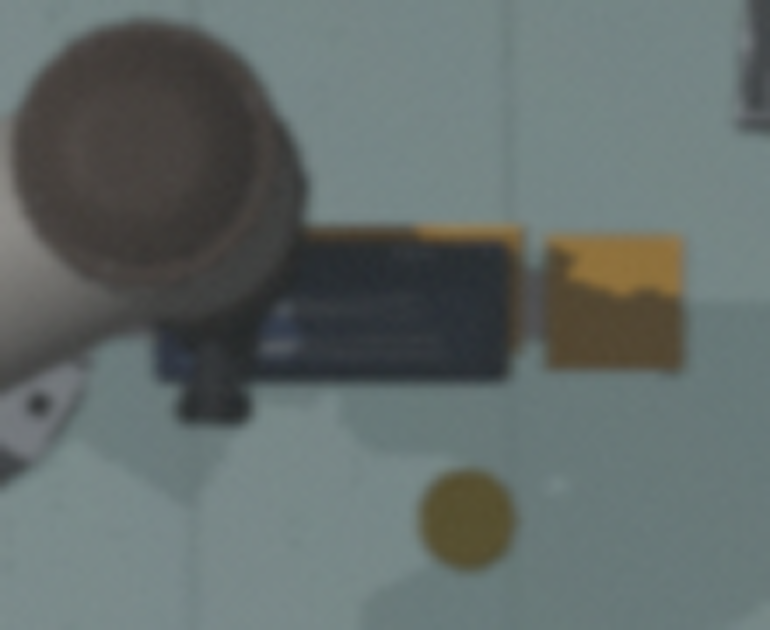

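The case now lies flat on the rest and against the tabs, and the gripper carries no force. I'll open a little more and retreat straight up.

>>> jog_arm(
  increments=[
    [0,0.003,0,0],
    [0,0.003,0,0],
    [0,0.003,0,0],
  ],
  hand=0.8,
)

```text
clock: 17.4
position: [602.6, 117.2, 168.3]
ee_rot: [-0.701, 0.713, -0.003, 0.006]
contact_force: [-0.7, -1.3, -0.0]
gripper_width: 76.8
```

>>> jog_arm(
  increments=[
    [0,0,-0.02,0],
    [0,0,-0.06,0],
    [0,0,-0.1,0],
    [0,0,-0.12,0],
    [0,0,-0.12,0],
  ],
)

```text
clock: 18.02
position: [601.8, 116.9, 290.2]
ee_rot: [-0.701, 0.713, -0.004, 0.008]
contact_force: [-0.3, 0.5, -1.1]
gripper_width: 77.2
```

```bash
python3 -c "
from h import *
inc(422,44.4,240,-1);crop('side',190,130,300,240,6,'s17');crop('top',190,140,300,230,7,'t17');print(read_state()['contact_force'],read_state()['wrist_torque'])"
```

```text
inc m [0.0761 0.1793 0.0468] turn -0.04 | cur [601.8 116.9 290.2] yaw 178.96 j6 -0.48 tilt 1.01
[-0.47497168  0.28133985 -0.03061721] [-0.04120902  0.05439946  0.01019791]
```

View pics/s17.png

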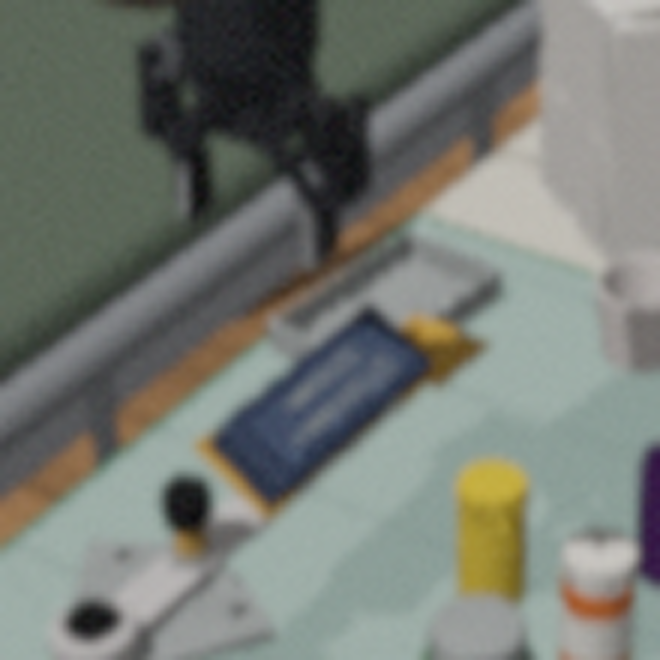

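>>> jog_arm(
  increments=[
    [0.03,0.06,0,0],
    [0.06,0.12,0,0],
    [0.076,0.179,0.05,0],
    [0.076,0.179,0.1,0],
    [0.076,0.179,0.14,0],
    [0.076,0.179,0.14,0],
    [0.076,0.179,0.14,0],
  ],
  hand=0.6,
)

```text
clock: 19.0
position: [422.9, 44.9, 145.8]
ee_rot: [-0.701, 0.713, -0.003, 0.006]
contact_force: [0.1, -0.1, -0.1]
gripper_width: 68.3
```

```bash
python3 arm.py;python3 -c "
from h import *
inc(422,44.4,50,-1);crop('side',200,130,330,250,6,'s18');crop('top',190,140,310,260,6,'t18');print(read_state()['contact_force'],read_state()['wrist_torque'])"
```

```text
[277.5 183. ] [18. 17.] [597.6 -43.5 115. ] ang -90.16 dist 321.0 edge [np.float64(-90.4), np.float64(179.2)]
inc m [0.0012 0.0025 0.0962] turn -0.02 | cur [423.2  45.1 146.3] yaw 178.98 j6 -0.51 tilt 0.83
[ 0.40383983 -0.57724742 -0.07897791] [-4.83215326e-03 -6.55281196e-06  1.60426430e-02]
```

View pics/s18.png

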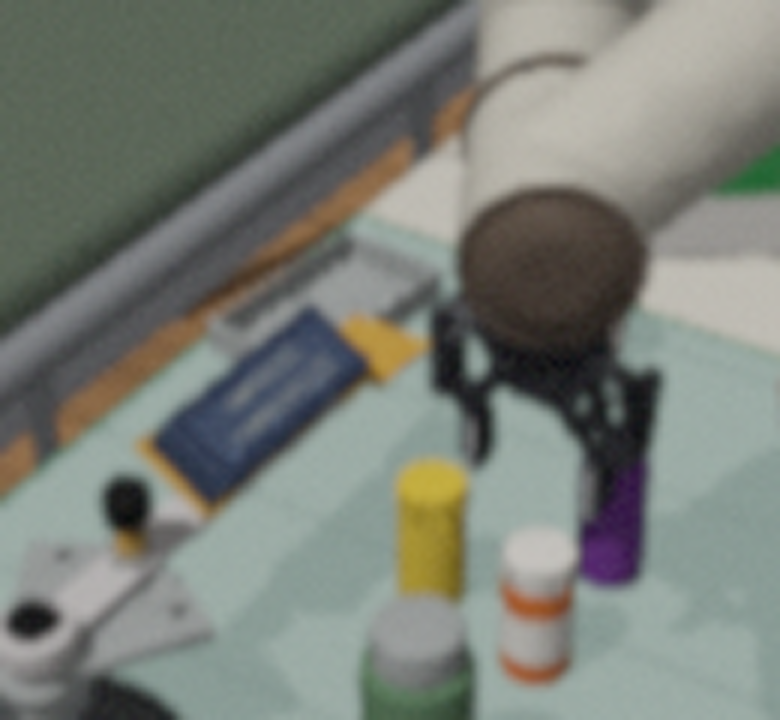

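View pics/t18.png

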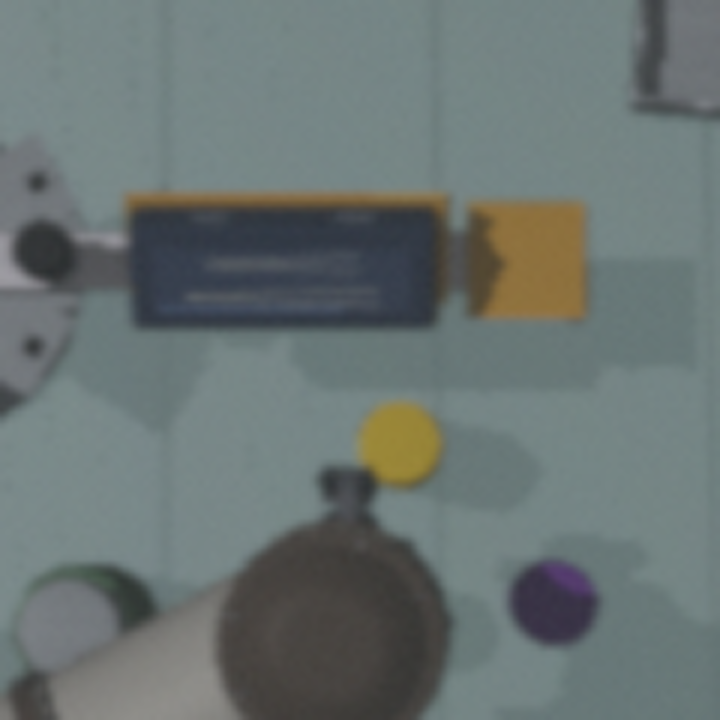

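>>> jog_arm(
  increments=[
    [0.0005,0.001,0.03,0],
    [0.001,0.0025,0.06,0],
    [0.001,0.0025,0.09,0],
    [0.001,0.0025,0.096,0],
    [0.001,0.0025,0.096,0],
  ],
  hand=0.5,
)

```text
clock: 19.77
position: [422.7, 45.0, 51.0]
ee_rot: [-0.701, 0.713, -0.003, 0.008]
contact_force: [-0.1, -0.8, 0.7]
gripper_width: 64.0
```

>>> jog_arm(
  increments=[
    [0,0,0,0],
    [0,0,0,0],
    [0,0,0,0],
    [0,0,0,0],
  ],
  hand=-1,
)

```text
clock: 20.27
position: [423.5, 45.4, 52.7]
ee_rot: [-0.701, 0.713, -0.004, 0.009]
contact_force: [-0.6, 1.0, 5.8]
gripper_width: 42.7
```

```bash
python3 -c "
from h import *
inc(422,44.4,250,-1);crop('side',200,130,330,250,6,'s19');print(read_state()['contact_force'],read_state()['wrist_torque'])"
```

```text
inc m [-0.0004 -0.002  -0.1973] turn 0.0 | cur [423.5  45.4  52.7] yaw 179.0 j6 -0.51 tilt 1.1
[-1.22323291  0.9589074   7.05341347] [ 0.14156298  0.63438401 -0.02554711]
```

View pics/s19.png

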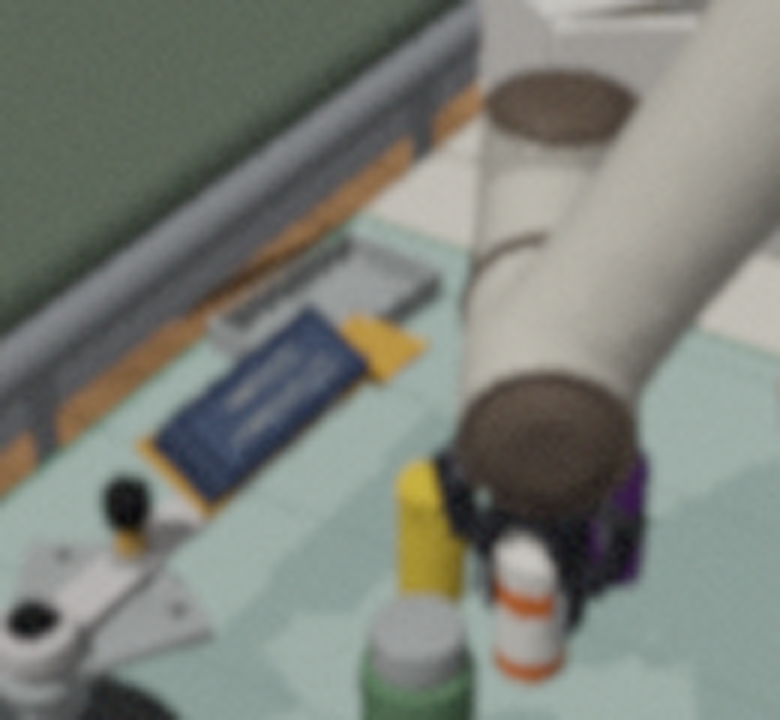

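>>> jog_arm(
  increments=[
    [0,0,-0.03,0],
    [0,0,-0.08,0],
    [0,0,-0.14,0],
    [0,0,-0.19,0],
    [0,0,-0.197,0],
    [0,0,-0.197,0],
  ],
)

```text
clock: 21.08
position: [419.5, 44.0, 250.0]
ee_rot: [-0.701, 0.713, -0.004, 0.01]
contact_force: [-0.2, 0.1, -2.5]
gripper_width: 43.0
```

```bash
python3 -c "
from h import *
inc(599.5,-43.5,183,-1)"
```

```text
inc m [ 0.0849 -0.1803  0.0696] turn -0.02 | cur [419.5  44.  250. ] yaw 178.98 j6 -0.51 tilt 1.18
```

>>> jog_arm(
  increments=[
    [0.025,-0.05,0,0],
    [0.05,-0.1,0,0],
    [0.07,-0.15,0,0],
    [0.085,-0.18,0.02,0],
    [0.085,-0.18,0.05,0],
    [0.085,-0.18,0.069,0],
    [0.085,-0.18,0.069,0],
    [0.085,-0.18,0.069,0],
  ],
)

```text
clock: 22.08
position: [599.3, -43.6, 183.5]
ee_rot: [-0.701, 0.713, -0.004, 0.009]
contact_force: [-0.2, 0.0, -1.1]
gripper_width: 42.7
```

```bash
python3 -c "
from h import *
inc(599.5,-43.5,183,-1);crop('side',190,120,310,240,6,'s20');crop('top',230,140,330,230,7,'t20');print(read_state()['contact_force'],read_state()['wrist_torque'])"
```

```text
inc m [-0.0001 -0.0002  0.0005] turn -0.0 | cur [599.3 -43.6 183.5] yaw 179.0 j6 -0.21 tilt 1.14
[ 0.0088774  -0.15097274  0.00345849] [0.04162868 0.01839565 0.01638905]
```

View pics/s20.png

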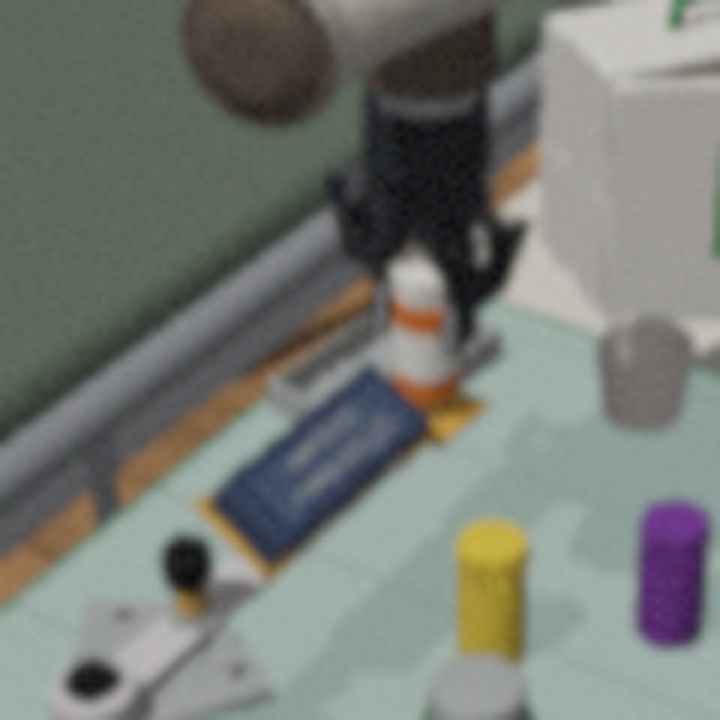

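View pics/t20.png

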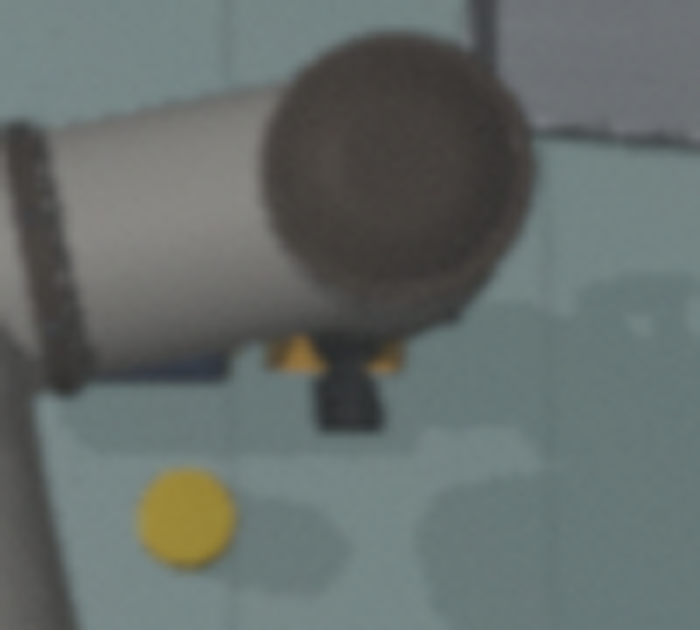

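```bash
python3 -c "
from h import *
f=lambda P:proj('side',P).round(1).tolist()
for c in [(599.5,-43.5),(597.5,-43.5),(597.5,-46)]:
  print('ledge',c,f([[c[0]+a*30,c[1]+b*30,115] for a,b in [(1,1),(1,-1),(-1,-1),(-1,1)]]))
print('bottle axis',f([[599.3,-43.6,131],[599.3,-43.6,201]]))
s=get_image('side');cv2.imwrite('pics/s21.png',cv2.resize(s[150:200,235:285,::-1],None,fx=12,fy=12,interpolation=cv2.INTER_CUBIC))
"
```

```text
ledge (599.5, -43.5) [[249.4, 189.1], [258.1, 181.6], [271.0, 186.4], [262.5, 194.1]]
ledge (597.5, -43.5) [[249.8, 189.2], [258.5, 181.8], [271.5, 186.5], [262.9, 194.2]]
ledge (597.5, -46) [[250.2, 188.9], [258.9, 181.5], [271.8, 186.2], [263.3, 193.9]]
bottle axis [[260.3, 184.3], [260.1, 168.7]]
```

View pics/s21.png

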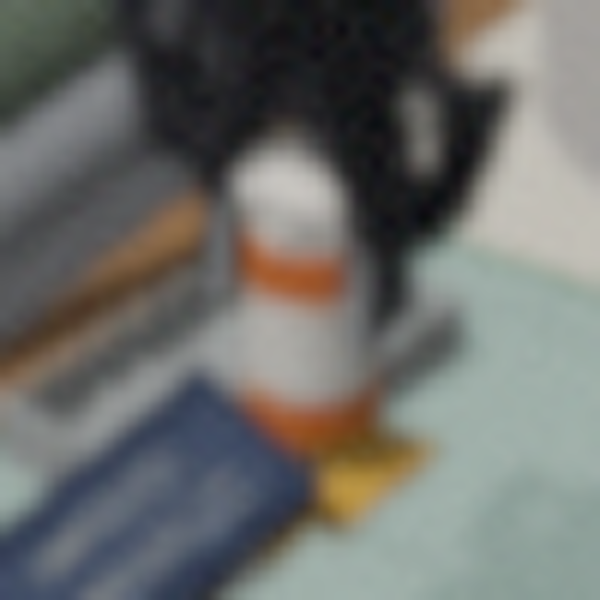

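```bash
python3 -c "
from h import *
a=np.linspace(0,6.283,60)
for c in [(599.3,-43.6,130.8),(599.3,-49,130.8),(595,-43.6,130.8)]:
  q=proj('side',np.c_[c[0]+22*np.cos(a),c[1]+22*np.sin(a),0*a+c[2]]);print(c,'u',q[:,0].min().round(1),q[:,0].max().round(1),'vmax',q[:,1].max().round(1))
s=get_image('side');m=blobs(s,(3,120,80),(16,255,255),(250,150,275,195),5)
for c in m: print(cv2.boundingRect(c),cv2.contourArea(c))
"
```

```text
(599.3, -43.6, 130.8) u 254.5 266.0 vmax 187.6
(599.3, -49, 130.8) u 255.3 266.8 vmax 186.9
(595, -43.6, 130.8) u 255.4 267.0 vmax 188.0
(256, 183, 10, 6) 20.0
(255, 170, 8, 5) 13.0
```

>>> jog_arm(
  increments=[
    [0,0,0.004,0],
    [0,0,0.008,0],
    [0,0,0.011,0],
    [0,0,0.012,0],
  ],
)

```text
clock: 22.78
position: [599.6, -43.4, 172.2]
ee_rot: [-0.701, 0.713, -0.004, 0.01]
contact_force: [0.5, -0.5, -0.3]
gripper_width: 42.5
```

>>> jog_arm(
  increments=[
    [0,0,0.001,0],
    [0,0,0.003,0],
    [0,0,0.003,0],
  ],
)

```text
clock: 23.15
position: [599.6, -43.4, 169.0]
ee_rot: [-0.701, 0.713, -0.004, 0.01]
contact_force: [0.6, 0.1, -1.0]
gripper_width: 42.9
```

>>> jog_arm(
  increments=[
    [0,0,0.001,0],
    [0,0,0.002,0],
    [0,0,0.002,0],
  ],
)

```text
clock: 23.52
position: [600.2, -43.4, 167.9]
ee_rot: [-0.701, 0.713, -0.005, 0.01]
contact_force: [0.2, 0.1, 3.2]
gripper_width: 42.6
```

>>> jog_arm(
  increments=[
    [0,0,0,0],
    [0,0,0,0],
    [0,0,0,0],
  ],
  hand=0.08,
)

```text
clock: 23.9
position: [600.1, -43.4, 167.6]
ee_rot: [-0.701, 0.713, -0.004, 0.01]
contact_force: [-0.2, -0.2, 0.2]
gripper_width: 45.9
```

>>> jog_arm(
  increments=[
    [0,0.002,0,0],
    [0,0.002,0,0],
    [0,0.002,0,0],
    [0,0.002,0,0],
  ],
  hand=0.5,
)

```text
clock: 24.4
position: [598.1, -43.3, 167.6]
ee_rot: [-0.701, 0.713, -0.004, 0.01]
contact_force: [0.4, -0.5, -0.9]
gripper_width: 64.1
```

```bash
python3 -c "
from h import *
inc(599.5,-43.5,260,-1);s=get_image('side');cv2.imwrite('pics/s22.png',cv2.resize(s[150:200,235:285,::-1],None,fx=12,fy=12,interpolation=cv2.INTER_CUBIC));print(read_state()['contact_force'],read_state()['wrist_torque'])"
```

```text
inc m [-0.0007 -0.0033 -0.0924] turn 0.01 | cur [598.1 -43.3 167.6] yaw 179.01 j6 -0.21 tilt 1.28
[-0.18873144  0.07937878  0.4064182 ] [-0.04804488  0.04093989 -0.07066123]
```

View pics/s22.png

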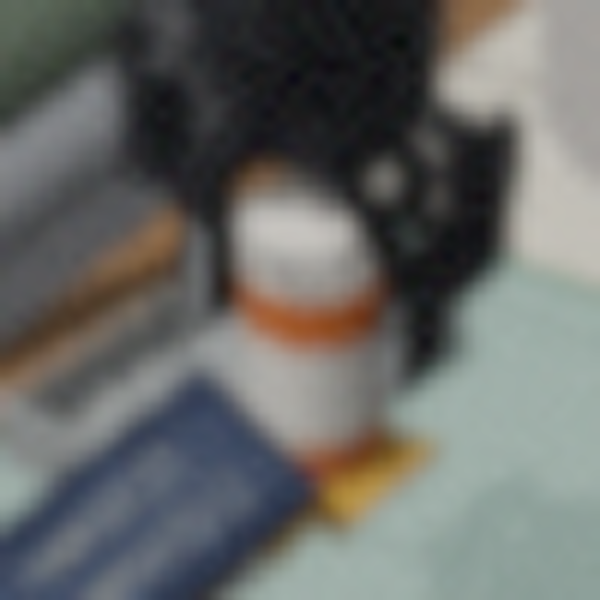

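>>> jog_arm(
  increments=[
    [0,-0.001,-0.03,0],
    [0,-0.002,-0.07,0],
    [0,-0.003,-0.11,0],
    [0,-0.003,-0.13,0],
    [0,-0.003,-0.13,0],
  ],
)

```text
clock: 25.08
position: [599.1, -44.4, 299.5]
ee_rot: [-0.701, 0.713, -0.006, 0.012]
contact_force: [0.0, 0.5, -0.9]
gripper_width: 63.6
```

>>> jog_arm(
  increments=[
    [0.06,0.02,0,0],
    [0.12,0.05,0,0],
    [0.18,0.1,0,0],
    [0.22,0.16,0,0],
    [0.24,0.2,0,0],
    [0.24,0.2,0,0],
    [0.24,0.2,0,0],
    [0.24,0.2,0,0],
  ],
)

```text
clock: 26.08
position: [396.0, -280.4, 291.7]
ee_rot: [-0.701, 0.713, -0.005, 0.012]
contact_force: [0.3, 0.0, -0.9]
gripper_width: 64.2
```

```bash
python3 -c "
from h import *
print(read_state()['position'],read_state()['contact_force'])
crop('side',190,120,310,240,6,'s23');crop('top',150,120,390,280,3.3,'t23');crop('top',190,150,300,210,7,'t24')"; python3 arm.py
```

```text
[ 395.95802396 -280.44240194  291.69976528] [ 0.25088626  0.04815114 -0.86932084]
```

View pics/s23.png

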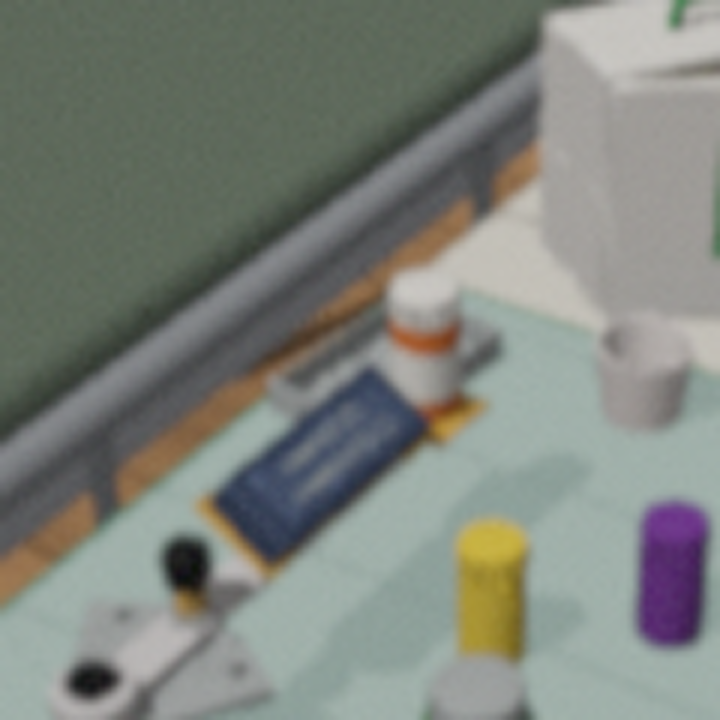

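View pics/t23.png

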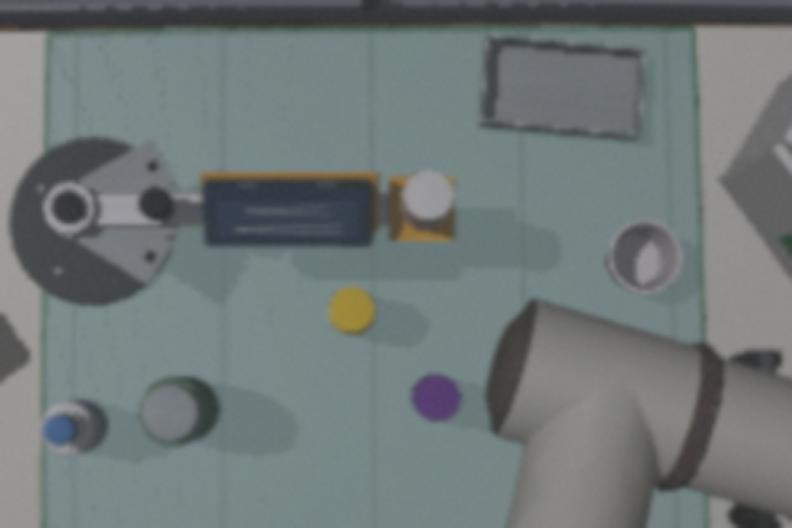

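View pics/t24.png

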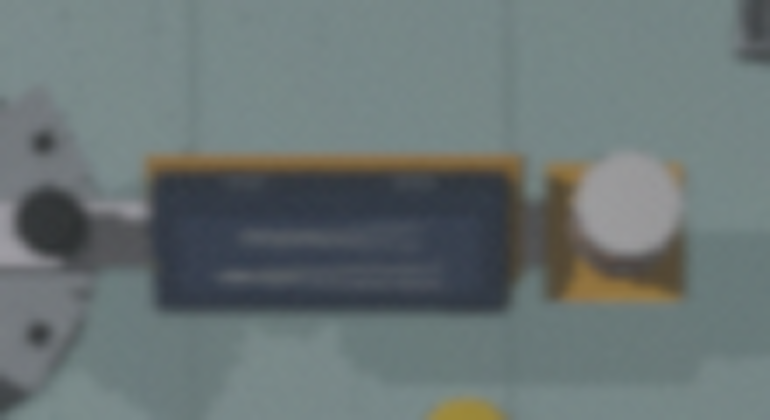

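```bash
python3 -c "
from h import *
g=lambda x,y:(190+(x+.5)/7-.5,150+(y+.5)/7-.5)
print('cap',plane('top',[g(627,204)],205).round(1));print('ledge',plane('top',[g(615.5,231.5)],115).round(1))
h=lambda x,y:(190+(x+.5)/6-.5,120+(y+.5)/6-.5)
print('tri cap top',tri(h(424,288),g(627,204)))
# case/rest
print('plate up',plane('top',[g(148,157),g(523,158)],154).round(1).tolist())
print('case top face far, near',plane('top',[g(157,172),g(508,172)],177).round(1).tolist(),plane('top',[g(157,309),g(508,309)],147.6).round(1).tolist())
print('knob', tri(h(186,563),g(53,222)))
"
```

```text
cap [[599.4 -44.4 205. ]]
ledge [[598.7 -43.5 115. ]]
tri cap top (array([599.26338054, -44.42172372, 205.35338639]), np.float64(0.29281369422372827))
plate up [[627.4, 155.0, 154.0], [625.6, -3.2, 154.0]]
case top face far, near [[617.8, 148.6, 177.0], [616.6, 3.3, 177.0]] [[563.5, 151.7, 147.6], [562.4, 3.5, 147.6]]
knob (array([600.63615777, 195.84974125, 149.60149442]), np.float64(0.07140257878627575))
```

```bash
python3 -c "
from bench import *
print(job_done())"
```

```text
the job is handed in; nothing more can be done
None
```

The job is handed in at about 26 s on the robot's clock; no verdict came back, so what follows rests on my own last checks.

- **Swing arm:** I gripped the knob, lifted it about 12 mm, swung the arm 30° clockwise and lowered and released it. The swing reads about 0.52 rad. The knob's height is 149.6 mm, against 149.3 mm before I started, so the pin looks fully home.
- **Case:** The tool cannot tilt, so I rested the case's far edge on the rest's upper edge and opened the fingers in small steps. The case tipped down, flat on the slope, and slid to the tabs. It is centred within about 1 mm. The readings against the tabs disagreed (+4 mm from the near edge, −3 mm from the far edge, mean about 0), which I put down to image blur. Wrist force readings stayed under about 7 N during the set-down, but the last few degrees of tipping were free, so that impact was not measured.
- **Pill bottle:** It stands upright about 1 mm from the ledge's centre, with the cap top at 205 mm as it should be.
- **Other things:** The cup had not moved. I saw no shift in the tray, flask or antiseptic in the last pictures, but I did not measure them. I did not recheck the tin or the radio at the end. The robot ended clear of everything.

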